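# Index the sauce carousel and load a pot

## Robot

A 7-joint arm with a two-finger parallel gripper is mounted at the origin on the work surface. World frame = base frame: x ahead of the robot, y to its left, z up, the work surface at z = 0. Lengths are in m, angles in rad, forces in N, time in s.
With the tool pointing down it reaches from about 0.4 to 0.875 m from the base axis. Payload 19.3 kg.
Tool frame: the origin (TCP) lies midway between the tips of the shut fingers; the grasp point (between the pads) lies bot.grip_point_offset behind it (bot.grip_point_offset is the distance from the TCP to the grasp point, in m); z points along the fingers, y is the direction in which the jaws open and shut (so a half turn about z gives the same grasp; the last joint's range is limited). The gripper opens to 85 mm and grips with 20 to 120 N. Pads are 22 mm wide; open, the fingers measure 114 mm over their backs; the gripper's body (76 mm by 85 mm) begins 54 mm behind the grasp point. The pads swing forward as they close: fully open they stand 13 mm farther back than shut.
Start: joints at [1.153, 0.521, -0.036, 1.599, 0.021, 1.021, -0.113], TCP at [0.213, -0.588, 0.231] pointing down, gripper open.
Joint ranges: [-2.91, 2.91], [-0.3, 2.13], [-1.5, 1.42], [0.17, 2.43], [-1.26, 4.41], [0.16, 1.93], [-2.52, 2.52]. Speed limits (rad/s): [1.89, 1.89, 2.39, 2.39, 3.01, 3.01, 3.01].

## Interface

Orientations are given as [roll, pitch, yaw] about the fixed x, y, z axes, in that order (R = Rz(yaw) Ry(pitch) Rx(roll)).
In Python, from workcell import bot gives the robot as it stands.
- The arm moves only by the tool servo_tool, never from a script. Its argument "rows" is a list that holds one entry, the list of rows, each a list of 6 numbers: the shift along the tool's x, y, z in cm, then the turn, a rotation vector about the tool's x, y, z in degrees. A call has 1 to 5 rows; each row shifts and turns the commanded pose from where the row before left it, along the tool's axes as they then stand; what a row does not reach is not made up. A row lasts 1/8 s, in which the tool goes at most 62.5 mm and 10.7 degrees, less where a joint would pass 70% of its speed; a pose out of reach is approached as far as the arm can. A call is refused whole if a number of a shift passes 6.25 or a number of a turn 10.7, either way. A call with a gripper value outside its range is refused whole. "grip" is the opening, from -1 (shut) to 1 (fully open), so that 0 is half open, set as the call begins (left out, the last holds). The fingers move at their own pace and stop on an object; "squeeze" is the grip in N (left out, the last holds). Time passes only in rows, so rows that do not move let the fingers close. It gives the time, the measured TCP pose, the force and the opening at its end, in the units of the state.
- bot.observe(): the state, without advancing time (a new reading comes with each control period).
- bot.grab_frame(name): name is "scene" or "top" or "wrist"; returns a dict with "image" (400x640x3 uint8, red, green, blue), "K" (3x3 intrinsics, pixels), "R" (3x3) and "t" (3): a world point X has camera coordinates R X + t; the wrist camera has in their place "mount" (4x4, takes a point from camera to tool coordinates, whose origin is the TCP and whose axes are the flange's). Camera axes: x right, y down, z forward; pixel columns grow to the right and rows downward; lengths in m; the calibration is good to about 2 mm. A picture is of the moment at which its call begins: read the wrist's pose just before it. There is no depth.
- bot.job_done(): hands the job in, once; it reports no verdict.
The state is a dict: "clock": time; "qpos": joint angles; "qd": joint speeds; "joint_efforts": joint torques, N m; "position": TCP position; "tool_rot": TCP orientation; "force": force on the tool from outside, world axes, zero at the start; "moment": the same for the moment, N m; "grip_width": finger opening in m.
Only numpy, scipy, OpenCV 4.12 (cv2) and the standard library are available. Lean on these libraries where they do the work, as an engineer would, in place of code of your own. Each camera call takes 0.05 s, during which the arm holds its last target.

## Task

Turn the tilted sauce carousel by its black post until its one empty bay clicks home at the front, in line with the fixed pointer, and let go of it. Then put the loose lidded pot from the counter into that bay so that it sits flat on the disc; set it down without dropping it or tipping it over, and leave the squeeze bottle, the jar and the bowl where they are.

Things in the scene. Friction and masses are not known exactly. Their poses are not given: they have to be found in the camera images.
- carousel (a joint): turn (rad) of the round aluminium disc, 290 mm across, 8 mm thick. 0 = empty bay clicked in at the front pointer; positive = anticlockwise from above; turns freely both ways. Starts at +0.75 to +1.95 (bay right of the pointer as the robot sees it): turn it clockwise. Friction of 0.1 N m holds it where left; every 60 degrees, 0 included, it clicks
- stand: fixed dark steel stand, foot plate 220 x 200 x 12 mm, carrying the disc tilted 30 degrees towards its front. Origin on the table, 10 mm in front of the foot plate's middle, straight under the disc's centre; x level from its front to its back (roughly away from the robot), y left, z up; only place and yaw vary
- hub (a point): centre of the disc's upper face, on its axis, 125 mm above the table, fixed. The axis' upward direction is (-0.5, 0, 0.866) in the stand's axes. A boss 44 mm wide stands 14 mm proud. Four pots like the loose one are fixed on the disc, 95 mm from the axis, 81 mm tall, 60, 120, 180 and 240 degrees anticlockwise of the empty bay
- bay (a point): centre of the floor of the empty bay, on the disc's upper face 95 mm from the axis; z axis along the disc's axis (upward). The bay is a twelve-sided steel collar, 75 mm across inside, wall 4 mm, 12 mm high
- handle (a point): centre of the top of the upright black plastic turning post on the disc: 21 mm in diameter, standing 66 mm off the disc and parallel to its axis, 118 mm from the axis, 60 degrees clockwise of the empty bay seen from above; it turns with the disc and does not spin in it; its lowest 6 mm are a 36 mm flange
- mark (a point): small dark mark on the disc's rim in line with the empty bay, 145 mm from the axis, 3 mm above the disc's face; turns with the disc
- pointer (a point): the point where the mark lies when the bay is home, at the inner tip of the fixed dark pointer at the front of the stand (its tip is 7 mm outside the rim). Clicks: a sprung roller under the disc drops between two pins and pulls the disc home from about 4 degrees either side; about 0.6 N m (5 to 6 N at the post) takes it over a click
- pot: the loose lidded pot: white ceramic, 66 mm in diameter, steel lid with its top 50 mm above the underside and an upright steel knob 22 mm in diameter from 50 to 80 mm; 0.2 to 0.42 kg; stands upright on the counter to the left or right of the carousel. Origin at the centre of its underside, z up through the knob
- squeeze_bottle: bystander: white squeeze bottle, 60 mm in diameter, 170 mm tall, standing on the other side of the carousel from the pot; origin at the centre of its underside
- jar: bystander: glass jar with steel lid, 70 mm in diameter, 90 mm tall, beyond the carousel on the left; origin at the centre of its underside
- bowl: bystander: steel bowl, 120 mm across, 50 mm high, beyond the carousel on the right; origin at the centre of its underside
Mind the look-alikes: they are no part of the job. What is shaped like the pot but red or yellow is not meant.

How it is judged:
On the way, in this order (a step that is already met when the one before it is completed fails the run):
1. the empty bay is home at the pointer, the disc is at rest and the gripper has let go of it (distance between mark and pointer below 0.008 m and velocity of joint carousel between -0.05 and 0.05 rad/s and contact force between the fingers and anything else below 0.2 N), for 0.3 s.
2. the pot sits flat in the bay (distance between pot and bay below 0.01 m and angle between the z axis of pot and the z axis of bay, either way round below 0.12 rad), for 0.2 s.
At the end, for the whole second after the job is handed in: The mark on the disc lies within 8 mm of its place at the pointer and the disc is at rest; the pot stands in the bay, right way up, its underside's centre within 10 mm of the centre of the bay's floor and its axis within 0.12 rad of the disc's, at rest and released (all of step 2 and distance between mark and pointer below 0.008 m and velocity of joint carousel between -0.05 and 0.05 rad/s and angle between pot's own z axis and vertical below 0.8 rad and linear speed of pot below 0.03 m/s and contact force between the fingers and pot below 0.1 N); the robot touches nothing.
It fails at once if the pot is tipped more than 63 degrees from upright (angle between pot's own z axis and vertical above 1.1 rad).
It fails at once if the pot is dropped or thrown (moves faster than 0.7 m/s out of the fingers) (linear speed of pot above 0.7 m/s and contact force between the fingers and pot below 0.1 N).
It fails at once if a bystander is moved more than 50 mm or knocked over (distance of any of squeeze_bottle, jar, bowl from where it was at the start of the episode above 0.05 m or angle between any of squeeze_bottle, jar, bowl's own z axis and vertical above 0.6 rad).
It also fails if it takes over 54 s, if anything falls off the work surface, if the arm or the gripper's body presses on something with over 40 N, if the wrist force passes 120 N, or if a joint passes its speed limit or range.

## Working session

There is one attempt and no reset: what is moved stays moved. The work goes in short steps, Python scripts to look and compute and a tool call to move; the robot and the scene stay as the last step left them, time stands still between calls to the robot, and variables do not carry over. Pictures are saved under pics/ and viewed, and the job is handed in when it is done.

Besides the shell and the picture viewer there is one more tool, called after "Request:" by a JSON object that holds its "fn" and its "kwargs", one argument or row to a line. servo_tool: Moves the arm, as the interface text tells. Its arguments: {"type":"object","properties":{"rows":{"type":"array"},"grip":{"type":"number"},"squeeze":{"type":"number"}},"required":["rows"]}

```bash
ls; mkdir -p pics
python3 - <<'E'
from workcell import bot
import cv2,pickle
print(bot.observe(), bot.grip_point_offset)
d={}
for n in ("scene","top","wrist"):
    f=bot.grab_frame(n); d[n]=f
    cv2.imwrite(f"pics/a_{n}.png",f["image"][:,:,::-1]); print(n,{k:v for k,v in f.items() if k!="image"})
pickle.dump(d,open("f0.pkl","wb"))
E
```

```text
pics
{'clock': 0.0, 'qpos': array([ 1.15281314,  0.52204759, -0.03631244,  1.60001363,  0.02116638,
        1.0211081 , -0.11283771]), 'qd': array([ 0.00118354,  0.00134886, -0.00025327, -0.00033762,  0.00051382,
        0.00147125,  0.00102182]), 'joint_efforts': array([ 4.70764353e-04, -9.27114415e+01,  1.98044904e+00, -3.69927120e+01,
        1.80597551e-02,  8.01047572e-03, -1.45140307e-04]), 'position': array([ 0.21285441, -0.58726513,  0.23070296]), 'tool_rot': array([-3.14040140e+00,  6.48700130e-05,  3.47705086e-01]), 'force': array([ 0.42516829, -0.60251817,  0.55753027]), 'moment': array([-0.04462808, -0.00730863,  0.00288191]), 'grip_width': 0.08536493113275079} 0.0187
scene {'K': array([[369.68602634,   0.        , 319.9869558 ],
       [  0.        , 369.68602634, 201.34166032],
       [  0.        ,   0.        ,   1.        ]]), 'R': array([[ 0.87077732,  0.49146605, -0.01442167],
       [ 0.3036613 , -0.56063183, -0.77037768],
       [-0.38669972,  0.6664481 , -0.6374247 ]]), 't': array([-0.51530391, -0.05422922,  1.15210897])}
top {'K': array([[424.45057706,   0.        , 320.95438649],
       [  0.        , 424.45057706, 209.32490896],
       [  0.        ,   0.        ,   1.        ]]), 'R': array([[ 0.0152726 , -0.99987595, -0.00385211],
       [-0.99557636, -0.0148495 , -0.09277501],
       [ 0.0927063 ,  0.00525199, -0.99567965]]), 't': array([0.06986553, 0.54217161, 1.37017949])}
wrist {'K': array([[314.49964987,   0.        , 317.83028519],
       [  0.        , 314.49964987, 201.08387895],
       [  0.        ,   0.        ,   1.        ]]), 'mount': array([[ 3.02979592e-04, -9.63379186e-01, -2.68142595e-01,
         6.83829043e-02],
       [ 9.99999927e-01,  3.53870880e-04, -1.41463054e-04,
         8.05786141e-04],
       [ 2.31170418e-04, -2.68142533e-01,  9.63379224e-01,
        -1.42654589e-01],
       [ 0.00000000e+00,  0.00000000e+00,  0.00000000e+00,
         1.00000000e+00]])}
```

View pics/a_scene.png

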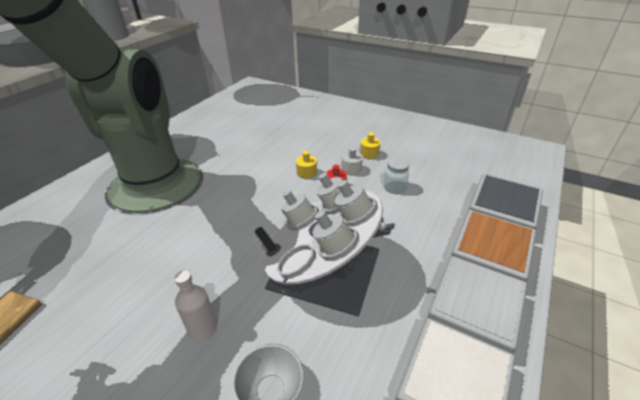

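View pics/a_top.png

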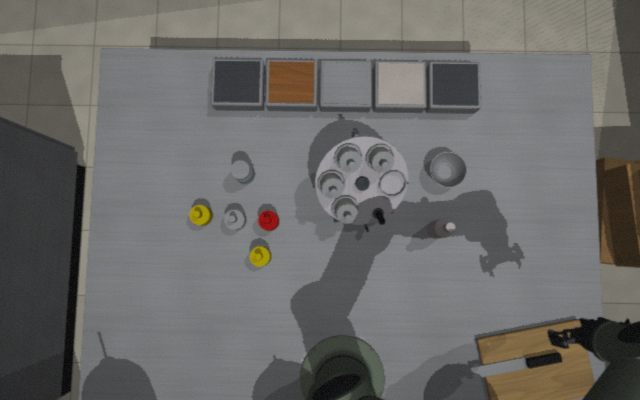

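View pics/a_wrist.png

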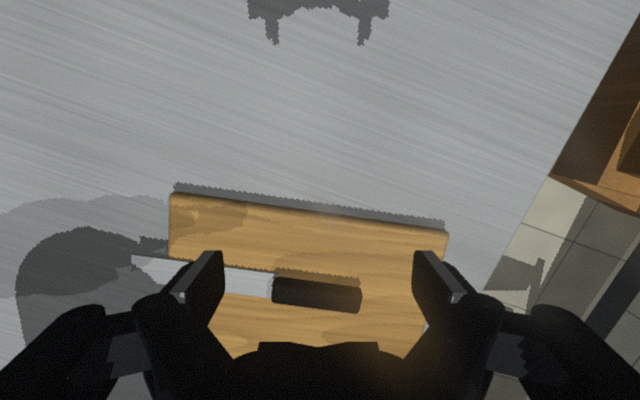

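Run:
```python
import cv2,pickle
d=pickle.load(open("f0.pkl","rb"))
im=d["top"]["image"][:,:,::-1]
cv2.imwrite("pics/b_top.png",cv2.resize(im[100:240,300:480],None,fx=4.2,fy=4.2,interpolation=cv2.INTER_CUBIC))
cv2.imwrite("pics/b_pots.png",cv2.resize(im[150:280,170:310],None,fx=4,fy=4,interpolation=cv2.INTER_CUBIC))
im=d["scene"]["image"][:,:,::-1]
cv2.imwrite("pics/b_scene.png",cv2.resize(im[120:320,235:435],None,fx=3,fy=3,interpolation=cv2.INTER_CUBIC))
```

```text
(no output)
```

View pics/b_top.png

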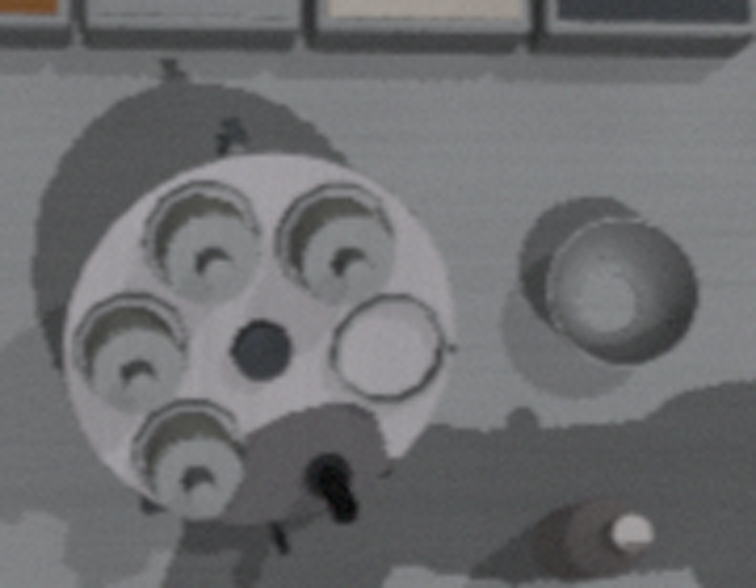

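View pics/b_pots.png

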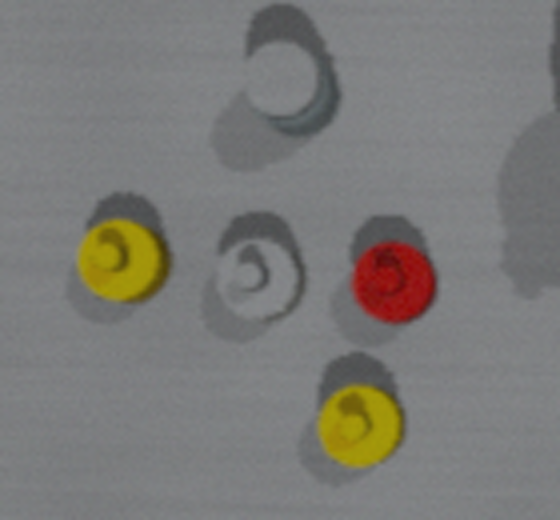

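View pics/b_scene.png

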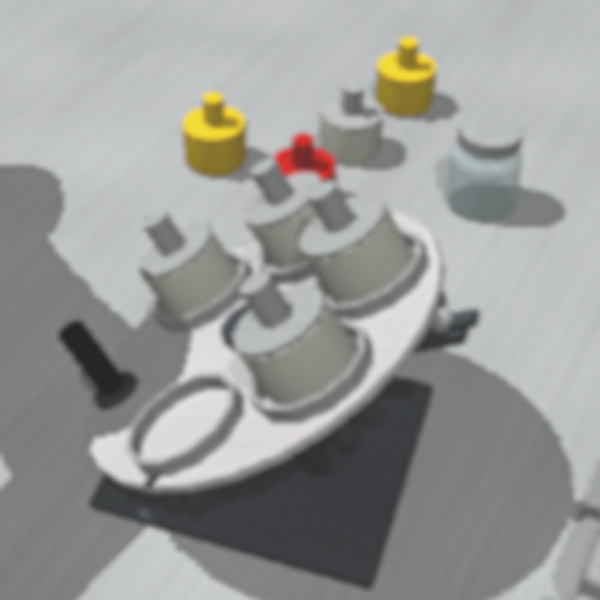

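```bash
cat > h.py <<'E'
import numpy as np
from scipy.spatial.transform import Rotation as Rn
def proj(f,X):
    c=np.atleast_2d(X)@f["R"].T+f["t"]; p=c@f["K"].T; return p[:,:2]/p[:,2:]
def ray_z(f,uv,z):
    d=f["R"].T@np.linalg.inv(f["K"])@np.array([uv[0],uv[1],1.]); o=-f["R"].T@f["t"]
    return o+d*(z-o[2])/d[2]
def standpts(p):
    # returns functions
    x,y,yaw,th=p
    S=Rn.from_euler("z",yaw).as_matrix()
    A=np.array([-.5,0,.866]);A/=np.linalg.norm(A)
    Fr=np.array([-.866,0,-.5]);Fr/=np.linalg.norm(Fr); L=np.cross(A,Fr)
    hub=np.array([0,0,.125])
    def pt(ang,r,h):
        a=th+ang
        return np.array([x,y,0])+S@(hub+r*(np.cos(a)*Fr+np.sin(a)*L)+h*A)
    return pt
def axes(p):
    S=Rn.from_euler("z",p[2]).as_matrix()
    return S@np.array([-.5,0,.866])
E
cat > fit.py <<'E'
from h import *
import pickle
from scipy.optimize import least_squares
d=pickle.load(open("f0.pkl","rb"))
T=lambda u,v:(300+u/4.2,100+v/4.2); S=lambda u,v:(235+u/3,120+v/3)
r=np.radians
obs=[("top",T(261,348),0,0,.014),("top",T(387,347),0,.095,.012),("top",T(343,508),r(-60),.118,.066),("top",T(452,348),0,.145,.003),
("top",T(350,262),r(60),.095,.081),("top",T(212,262),r(120),.095,.081),("top",T(137,370),r(180),.095,.081),("top",T(197,478),r(240),.095,.081),
("scene",S(188,424),0,.095,.012),("scene",S(74,330),r(-60),.118,.066),("scene",S(152,478),0,.145,.003),
("scene",S(262,288),r(60),.095,.081),("scene",S(328,197),r(120),.095,.081),("scene",S(267,170),r(180),.095,.081),("scene",S(157,222),r(240),.095,.081)]
def res(p):
    pt=standpts(p)
    return np.concatenate([proj(d[c],pt(a,R,h))[0]-uv for c,uv,a,R,h in obs])
s=least_squares(res,[.45,-.1,0,1.4],loss="soft_l1")
p=s.x;print(p);print(res(p).reshape(-1,2).round(1).tolist())
pt=standpts(p);print("handle",pt(r(-60),.118,.066),"bay",pt(0,.095,0))
q=p.copy();q[3]=0;print("home handle",standpts(q)(r(-60),.118,.066),"home bay",standpts(q)(0,.095,0),"pointer",standpts(q)(0,.145,.003),proj(d["top"],standpts(q)(0,.145,.003)))
np.save("p.npy",p)
for uv,z in (((170+248/4,150+272/4),.08),((170+260/4,150+281/4),.05)): print("pot top",ray_z(d["top"],uv,z))
for uv,z in (((235+352/3,120+91/3),.08),): print("pot scene",ray_z(d["scene"],uv,z))
E
python3 fit.py
```

```text
[ 0.62448017 -0.04531009  0.16221876  1.40306476]
[[-0.0, -1.4], [0.6, -1.0], [-0.3, -1.7], [0.3, -2.1], [1.4, 0.3], [1.0, -0.2], [0.6, 1.2], [0.8, 1.4], [-1.0, -2.4], [0.3, -0.7], [0.1, 1.8], [-0.5, -1.9], [-0.2, -2.3], [0.6, -1.1], [1.1, -1.1]]
handle [ 0.50402263 -0.10668231  0.1268527 ] bay [ 0.62605348 -0.13996546  0.11706988]
home handle [0.52498369 0.04195711 0.15265661] home bay [ 0.54328847 -0.05859767  0.07749895] pointer [ 0.49907566 -0.06583339  0.05509646] [[365.57477067 222.16207496]]
pot top [0.50429471 0.35795786 0.08      ]
pot top [0.49925211 0.35448148 0.05      ]
pot scene [0.5101176  0.34939798 0.08      ]
```

```bash
cat >> h.py <<'E'
from workcell import bot
def toolR(p,phi,tilt=30):
    S=Rn.from_euler("z",p[2]).as_matrix(); t=np.radians(tilt)
    A=S@np.array([-np.sin(t),0,np.cos(t)]); Fr=S@np.array([-np.cos(t),0,-np.sin(t)]); L=np.cross(A,Fr)
    x=-(np.cos(phi)*Fr+np.sin(phi)*L); z=-A
    return np.column_stack([x,np.cross(z,x),z])
def cur():
    o=bot.observe(); return o["position"],Rn.from_euler("xyz",o["tool_rot"]).as_matrix(),o
def rows(P1,R1,n,P0=None,R0=None,rnd=2):
    """print rows from pose0 (default current) to pose1"""
    if P0 is None: P0,R0,_=cur()
    rv=Rn.from_matrix(R0.T@R1).as_rotvec(); out=[]; P=np.array(P0);R=R0
    for i in range(1,n+1):
        Pt=P0+(P1-P0)*i/n; Rt=R0@Rn.from_rotvec(rv*i/n).as_matrix()
        s=np.round(R.T@(Pt-P)*100,rnd); w=np.round(np.degrees(Rn.from_matrix(R.T@Rt).as_rotvec()),1)
        out.append([float(v) for v in s]+[float(v) for v in w])
        P=P+R@s/100; R=R@Rn.from_rotvec(np.radians(w)).as_matrix()
    for i in range(0,n,5): print(out[i:i+5])
    return P,R
E
python3 - <<'E'
from h import *
p=np.load("p.npy");pt=standpts(p)
hd=pt(np.radians(-60),.118,.066)
P0,R0,o=cur()
P,R=rows(np.array([.25,-.50,.33]),R0,3)
print()
P,R=rows(hd+.075*axes(p),toolR(p,np.radians(10)),12,P,R)
import pickle;d=pickle.load(open("f0.pkl","rb"));print("bottle",ray_z(d["top"],(450.5,227),.17))
E
```

```text
[[2.15, -2.32, -3.3, 0.0, 0.0, 0.0], [2.16, -2.32, -3.3, 0.0, 0.0, 0.0], [2.15, -2.32, -3.31, 0.0, 0.0, 0.0]]

[[2.8, -2.42, 1.15, -0.5, 2.5, 0.1], [2.74, -2.43, 1.26, -0.4, 2.4, 0.0], [2.69, -2.44, 1.35, -0.5, 2.5, 0.1], [2.63, -2.46, 1.44, -0.4, 2.4, 0.0], [2.56, -2.46, 1.54, -0.5, 2.5, 0.1]]
[[2.49, -2.49, 1.62, -0.4, 2.5, 0.0], [2.41, -2.5, 1.72, -0.5, 2.4, 0.1], [2.34, -2.52, 1.79, -0.4, 2.5, 0.0], [2.26, -2.53, 1.87, -0.5, 2.4, 0.1], [2.17, -2.55, 1.95, -0.4, 2.5, 0.0]]
[[2.08, -2.56, 2.02, -0.5, 2.5, 0.1], [2.0, -2.59, 2.09, -0.4, 2.4, 0.0]]
bottle [ 0.48122977 -0.30313591  0.17      ]
```

Request:
{"fn": "servo_tool", "kwargs": {
  "rows": [
    [[2.2, -2.3, -3.3, 0, 0, 0], [2.2, -2.3, -3.3, 0, 0, 0], [2.2, -2.3, -3.3, 0, 0, 0]]
  ],
  "grip": -0.1
}}

```text
clock: 0.52
position: [0.2518, -0.4992, 0.3311]
tool_rot: [-3.141, 0.0, 0.348]
force: [-0.1, 0.7, 0.4]
grip_width: 0.0387
```

Request:
{"fn": "servo_tool", "kwargs": {
  "rows": [
    [[2.8, -2.4, 1.1, -0.5, 2.5, 0], [2.7, -2.4, 1.2, -0.5, 2.5, 0], [2.7, -2.4, 1.3, -0.5, 2.5, 0], [2.6, -2.5, 1.4, -0.4, 2.5, 0], [2.5, -2.5, 1.5, -0.4, 2.5, 0]]
  ]
}}

```text
clock: 1.15
position: [0.3409, -0.3382, 0.2745]
tool_rot: [3.101, -0.219, 0.352]
force: [0.9, 0.4, -0.1]
grip_width: 0.0384
```

Request:
{"fn": "servo_tool", "kwargs": {
  "rows": [
    [[2.5, -2.5, 1.6, -0.4, 2.5, 0], [2.4, -2.5, 1.7, -0.5, 2.5, 0], [2.3, -2.5, 1.8, -0.4, 2.5, 0]]
  ]
}}

```text
clock: 1.52
position: [0.3943, -0.2413, 0.2405]
tool_rot: [3.076, -0.35, 0.36]
force: [1.0, 0.3, 0.4]
grip_width: 0.0384
```

```bash
cat >> h.py <<'E'
def wframe(name):
    import cv2,pickle
    P,R,o=cur(); f=bot.grab_frame("wrist"); M=f["mount"]
    Rc=R@M[:3,:3]; tc=P+R@M[:3,3]; f["R"]=Rc.T; f["t"]=-Rc.T@tc
    cv2.imwrite(f"pics/{name}.png",f["image"][:,:,::-1]); pickle.dump(f,open(name+".pkl","wb")); return f
E
python3 - <<'E'
from h import *
f=wframe("c_w")
p=np.load("p.npy");pt=standpts(p);r=np.radians
for n,a in dict(hub=(0,0,.014),bay=(0,.095,.012),mark=(0,.145,.003),handle=(r(-60),.118,.066),pot=(r(240),.095,.081)).items(): print(n,proj(f,pt(*a)))
E
```

```text
hub [[183.27675827 -73.95266423]]
bay [[287.3963876  -28.65250554]]
mark [[338.30485797  -4.94446398]]
handle [[205.22278663  73.47995702]]
pot [[66.85005902 -3.5315589 ]]
```

View pics/c_w.png

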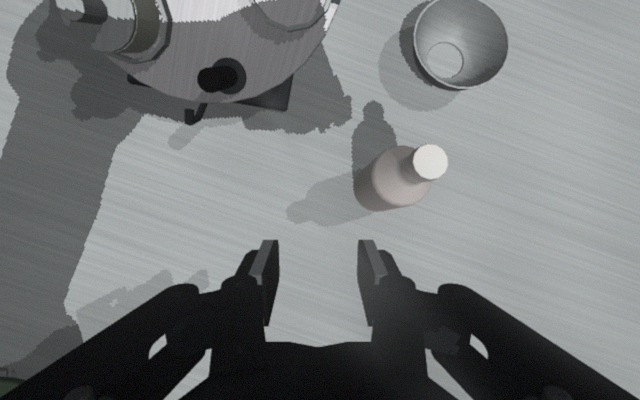

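Run:
```python
from h import *
p=np.load("p.npy");pt=standpts(p)
hd=pt(np.radians(-60),.118,.066)
P,R=rows(hd+.055*axes(p)-np.array([.02,.01,0]),toolR(p,np.radians(15)),5)
```

```text
[[1.42, -1.85, 1.78, -0.5, 1.9, -0.9], [1.39, -1.85, 1.81, -0.5, 1.8, -0.8], [1.36, -1.84, 1.84, -0.5, 1.9, -0.9], [1.33, -1.84, 1.87, -0.5, 1.8, -0.8], [1.29, -1.83, 1.89, -0.5, 1.9, -0.9]]
```

Request:
{"fn": "servo_tool", "kwargs": {
  "rows": [
    [[1.4, -1.8, 1.8, -0.5, 1.9, -0.9], [1.4, -1.8, 1.8, -0.5, 1.8, -0.8], [1.4, -1.8, 1.8, -0.5, 1.9, -0.9], [1.3, -1.8, 1.8, -0.5, 1.8, -0.8], [1.3, -1.8, 1.8, -0.5, 1.9, -0.9]]
  ]
}}

```text
clock: 2.2
position: [0.4485, -0.1388, 0.1849]
tool_rot: [3.015, -0.484, 0.447]
force: [0.2, -0.2, 0.2]
grip_width: 0.0386
```

Run:
```python
from h import *
f=wframe("d_w")
p=np.load("p.npy");pt=standpts(p);r=np.radians
print(cur()[0],cur()[2]["qpos"])
for n,a in dict(hub=(0,0,.014),bay=(0,.095,.012),mark=(0,.145,.003),handle=(r(-60),.118,.066),pot=(r(240),.095,.081),tip=(-p[3],.152,.003)).items(): print(n,proj(f,pt(*a)))
```

```text
[ 0.44931024 -0.13796234  0.18507966] [ 0.70569955  0.24857967 -0.41940941  2.36514108 -0.90959099  0.16912128
  0.0369023 ]
hub [[281.99729955   5.09311007]]
bay [[391.93526116  60.1854651 ]]
mark [[442.23199443  87.69345718]]
handle [[295.62383166 169.76060829]]
pot [[146.74292913  75.44534238]]
tip [[248.29474051 188.05268012]]
```

View pics/d_w.png

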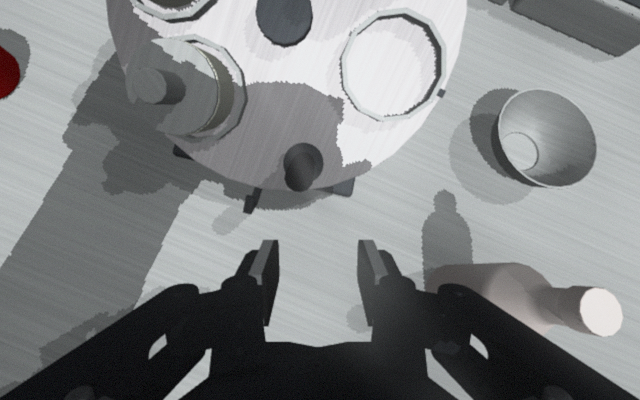

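```bash
cat > fit2.py <<'E'
from h import *
import pickle
from scipy.optimize import least_squares
f=pickle.load(open("d_w.pkl","rb"));d=pickle.load(open("f0.pkl","rb"));d["w"]=f
r=np.radians
T=lambda u,v:(300+u/4.2,100+v/4.2)
obs=[("w",(284,14),0,0,.014),("w",(391,66),0,.095,.012),("w",(441,93),0,.145,.003),("w",(302,178),r(-60),.118,.066),("w",(145,86),r(240),.095,.081),("w",(253,191),None,.152,.003)]
def res(p):
    pt=standpts(p)
    return np.concatenate([proj(d[c],pt(-p[3] if a is None else a,R,h))[0]-uv for c,uv,a,R,h in obs])
s=least_squares(res,np.load("p.npy"),loss="soft_l1")
p=s.x;print(p);print(res(p).reshape(-1,2).round(1).tolist())
pt=standpts(p);print("handle",pt(r(-60),.118,.066),"bay",pt(0,.095,0))
np.save("p2.npy",p)
E
python3 fit2.py
```

```text
[ 0.61853521 -0.04689771  0.20416593  1.37537921]
[[-2.9, -2.1], [0.6, 0.2], [0.5, -0.1], [-4.2, -0.0], [1.9, -0.0], [0.0, 4.7]]
handle [ 0.49920413 -0.11044605  0.12630486] bay [ 0.62178651 -0.14139298  0.11577645]
```

Run:
```python
from h import *
p=(np.load("p.npy")+np.load("p2.npy"))/2; np.save("p3.npy",p); print(p)
pt=standpts(p); r=np.radians
t=pt(r(-60),.118,.036); R1=toolR(p,r(14),15)
P,R=rows(t-R1[:,2]*.075,R1,5)
P,R=rows(t,R1,3,P,R); print(P)
```

```text
[ 0.62150769 -0.0461039   0.18319234  1.38922199]
[[0.87, -0.19, 0.71, 0.7, -2.7, -0.1], [0.9, -0.19, 0.68, 0.6, -2.6, -0.2], [0.94, -0.17, 0.63, 0.6, -2.7, -0.1], [0.96, -0.16, 0.59, 0.7, -2.6, -0.2], [0.99, -0.16, 0.55, 0.6, -2.7, -0.1]]
[[0.0, -0.0, 2.5, 0.0, -0.0, -0.0], [0.0, -0.0, 2.5, 0.0, -0.0, -0.0], [0.0, -0.0, 2.5, 0.0, -0.0, -0.0]]
[ 0.51635992 -0.10587917  0.10063459]
```

Request:
{"fn": "servo_tool", "kwargs": {
  "rows": [
    [[0.9, -0.2, 0.7, 0.7, -2.7, -0.1], [0.9, -0.2, 0.7, 0.6, -2.6, -0.2], [0.9, -0.2, 0.6, 0.6, -2.7, -0.1], [1.0, -0.2, 0.6, 0.7, -2.6, -0.2], [1.0, -0.2, 0.5, 0.6, -2.7, -0.1]]
  ],
  "grip": -0.05
}}

```text
clock: 2.88
position: [0.4929, -0.1125, 0.1756]
tool_rot: [3.07, -0.269, 0.436]
force: [-0.1, 0.8, 0.4]
grip_width: 0.0406
```

Request:
{"fn": "servo_tool", "kwargs": {
  "rows": [
    [[0, 0, 0, 0, 0, 0]]
  ]
}}

```text
clock: 3.0
position: [0.4936, -0.1116, 0.1755]
tool_rot: [3.07, -0.271, 0.438]
force: [-0.2, 0.3, 0.0]
grip_width: 0.0404
```

Run:
```python
from h import *
f=wframe("e_w")
p=np.load("p3.npy");pt=standpts(p);r=np.radians
print(cur()[0],cur()[2]["tool_rot"],cur()[2]["qpos"])
for n,a in dict(hub=(0,0,.014),bay=(0,.095,.012),mark=(0,.145,.003),handle=(r(-60),.118,.066),pot=(r(240),.095,.081),tip=(-p[3],.152,.003)).items(): print(n,proj(f,pt(*a)))
P,R,_=cur();print("tcp",proj(f,P))
```

```text
[ 0.49275611 -0.11193942  0.17535548] [ 3.070385   -0.27170919  0.43739384] [ 0.03450454  0.31693056  0.16127214  2.18073539 -0.37827395  0.40925731
 -0.63193026]
hub [[297.03545812  23.58658478]]
bay [[428.76510049  90.46606732]]
mark [[485.51440977 118.70207484]]
handle [[312.17028178 230.46901779]]
pot [[140.47453312 144.15196605]]
tip [[263.0847339 216.5692627]]
tcp [[316.11929324 258.73379283]]
```

View pics/e_w.png

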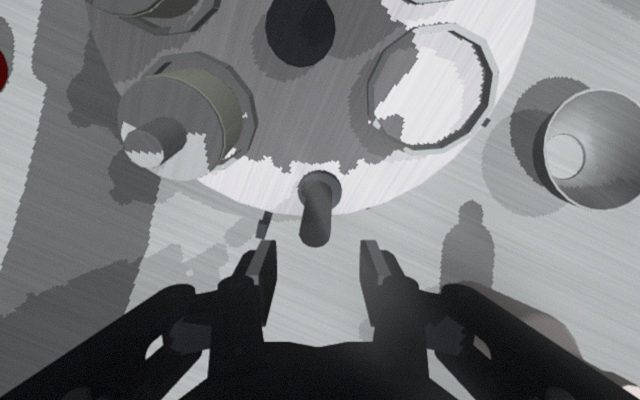

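```bash
cat > fit3.py <<'E'
from h import *
import pickle
from scipy.optimize import least_squares
d={"e":pickle.load(open("e_w.pkl","rb"))}
r=np.radians
obs=[("e",(301,30),0,0,.014),("e",(432,88),0,.095,.012),("e",(487,122),0,.145,.003),("e",(316.5,235),r(-60),.118,.066),("e",(146,149),r(240),.095,.081)]
def res(p):
    pt=standpts(p)
    return np.concatenate([proj(d[c],pt(-p[3] if a is None else a,R,h))[0]-uv for c,uv,a,R,h in obs])
s=least_squares(res,np.load("p.npy"),loss="soft_l1")
p=s.x;print(p);print(res(p).reshape(-1,2).round(1).tolist())
pt=standpts(p);print("handle",pt(r(-60),.118,.066)); print("tip",proj(d["e"],pt(-p[3],.152,.003)))
np.save("p3.npy",p)
t=pt(r(-60),.118,.036); R1=toolR(p,r(14),15)
P,R=rows(t,R1,5)
E
python3 fit3.py
```

```text
[ 0.6201325  -0.04920223  0.20710293  1.3670989 ]
[[0.0, -2.1], [-0.3, 6.2], [0.4, -0.1], [0.1, -0.8], [-0.2, 0.7]]
handle [ 0.50053446 -0.11224973  0.12614931]
tip [[269.24714576 220.2141002 ]]
[[0.01, 0.03, 1.57, 0.1, -0.2, -0.3], [0.02, 0.03, 1.57, 0.2, -0.2, -0.2], [0.02, 0.04, 1.57, 0.1, -0.2, -0.3], [0.03, 0.04, 1.57, 0.2, -0.1, -0.2], [0.03, 0.04, 1.57, 0.1, -0.2, -0.3]]
```

Request:
{"fn": "servo_tool", "kwargs": {
  "rows": [
    [[0, 0, 1.6, 0, 0, 0], [0, 0, 1.6, 0, 0, 0], [0, 0, 1.6, 0, 0, 0], [0, 0, 1.6, 0, 0, 0], [0, 0, 1.4, 0, 0, 0]]
  ]
}}

```text
clock: 3.68
position: [0.5142, -0.108, 0.0993]
tool_rot: [3.072, -0.272, 0.436]
force: [0.2, -0.4, 1.0]
grip_width: 0.0406
```

Run:
```python
from h import *
f=wframe("g_w")
print(cur()[0],cur()[2]["force"])
p=np.load("p3.npy");r=np.radians
P,R,_=cur()
# arc
for phi in range(18,-60,-6):
    q=p.copy();q[3]=r(phi+60);t=standpts(q)(r(-60),.118,.036)
    R1=toolR(p,r(14+(phi-18)*.65),15)
    P,R=rows(t,R1,1,P,R)
print(P,R)
```

```text
[ 0.51402037 -0.10774321  0.09801992] [-1.60691277  0.325683   -2.5288691 ]
[[0.1, 0.12, -0.18, 0.6, -0.9, -1.4]]
[[-0.01, -1.23, 0.09, 0.0, 0.0, 3.9]]
[[0.03, -1.23, 0.05, 0.0, 0.0, 3.9]]
[[0.07, -1.23, 0.01, 0.0, 0.0, 3.9]]
[[0.11, -1.23, -0.01, 0.0, 0.0, 3.9]]
[[0.16, -1.23, -0.06, 0.0, 0.0, 3.9]]
[[0.19, -1.22, -0.08, 0.0, 0.0, 3.9]]
[[0.23, -1.2, -0.11, 0.0, 0.0, 3.9]]
[[0.28, -1.2, -0.15, 0.0, 0.0, 3.9]]
[[0.31, -1.18, -0.17, 0.0, 0.0, 3.9]]
[[0.36, -1.16, -0.2, 0.0, 0.0, 3.9]]
[[0.39, -1.15, -0.23, 0.0, 0.0, 3.9]]
[[0.44, -1.13, -0.25, 0.0, 0.0, 3.9]]
[0.52410331 0.0281579  0.12149282] [[ 0.9061355  -0.33889888  0.25311265]
 [-0.36275415 -0.93037994  0.05293964]
 [ 0.21754974 -0.13978815 -0.96598726]]
```

View pics/g_w.png

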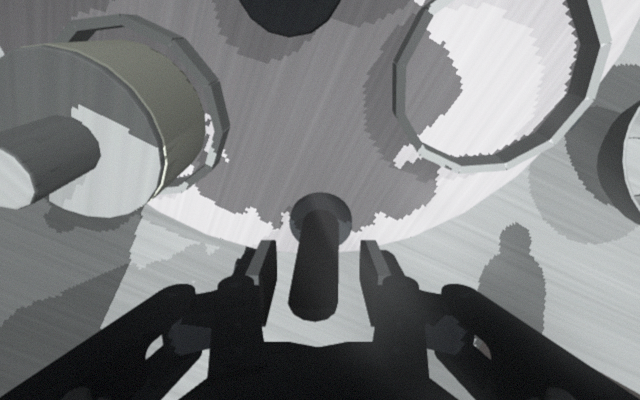

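Request:
{"fn": "servo_tool", "kwargs": {
  "rows": [
    [[0.1, -1.2, 0, 0, 0, 3.0], [0, -1.2, 0, 0, 0, 3.9], [0.05, -1.2, 0, 0, 0, 3.9], [0.1, -1.2, 0, 0, 0, 3.9], [0.15, -1.2, -0.05, 0, 0, 3.9]]
  ]
}}

```text
clock: 4.35
position: [0.4999, -0.0501, 0.0999]
tool_rot: [-3.119, -0.28, 0.096]
force: [-0.4, -2.2, -1.4]
grip_width: 0.0405
```

Run:
```python
from h import *
f=wframe("h_w")
P,R,o=cur();print(P,o["force"],o["qpos"])
p=np.load("p3.npy");r=np.radians
q=p.copy();q[3]=0;v=np.linalg.lstsq(np.column_stack([standpts(q)(0,1,0)-standpts(q)(0,0,0),standpts(q)(r(90),1,0)-standpts(q)(0,0,0)]),P-standpts(q)(0,0,.036),rcond=None)[0]
print("phi tool",np.degrees(np.arctan2(v[1],v[0])),np.linalg.norm(v))
```

```text
[ 0.49991598 -0.04827947  0.09997756] [-0.20030926  1.57726873 -0.8680099 ] [-0.09520505  0.46211383  0.13767223  2.25321489 -0.65451749  0.19279991
 -0.82472304]
phi tool -12.642372502693346 0.11707057189965561
```

View pics/h_w.png

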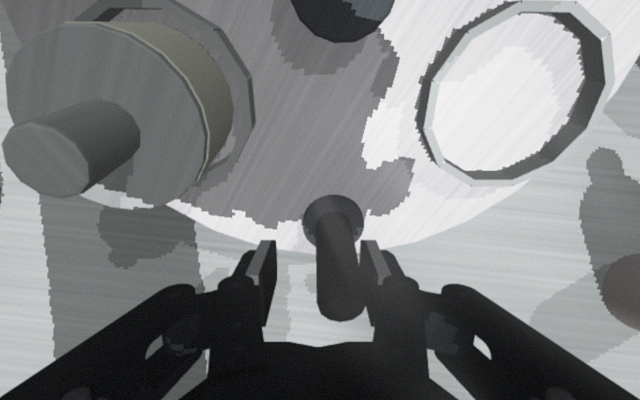

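Run:
```python
from h import *
p=np.load("p3.npy");r=np.radians
P,R,_=cur()
tl=15
for phi in range(-18,-61,-6):
    tl=max(5,tl-2)
    q=p.copy();q[3]=r(phi+60);t=standpts(q)(r(-60),.118,.036)
    R1=toolR(p,r(14+(phi-18)*.65),tl)
    P,R=rows(t,R1,1,P,R)
```

```text
[[0.1, -1.1, 0.05, -0.0, -3.1, 3.1]]
[[0.23, -1.21, -0.13, -0.4, -2.0, 3.9]]
[[0.26, -1.19, -0.18, -0.5, -1.9, 3.9]]
[[0.3, -1.18, -0.24, -0.7, -1.9, 3.9]]
[[0.32, -1.15, -0.31, -0.8, -1.8, 3.9]]
[[0.35, -1.13, -0.37, 0.0, -0.0, 3.9]]
[[0.39, -1.1, -0.4, 0.0, -0.0, 3.9]]
[[0.42, -1.07, -0.44, 0.0, -0.0, 3.9]]
```

Request:
{"fn": "servo_tool", "kwargs": {
  "rows": [
    [[0.1, -1.1, 0, 0, -3, 3], [0.2, -1.2, -0.1, -0.4, -2, 3.9], [0.3, -1.2, -0.2, -0.5, -2, 3.9], [0.3, -1.2, -0.2, -0.7, -1.9, 3.9], [0.3, -1.1, -0.3, -0.8, -1.8, 3.9]]
  ]
}}

```text
clock: 5.03
position: [0.5117, 0.0071, 0.1122]
tool_rot: [-3.108, -0.08, -0.224]
force: [0.7, -1.0, -1.2]
grip_width: 0.0407
```

```bash
cat >> h.py <<'E'
def toolphi(p):
    r=np.radians;P,R,o=cur();q=np.array(p);q[3]=0;F=standpts(q);a=axes(p)
    e=P-F(0,0,0);u=F(0,1,0)-F(0,0,0);w=F(r(90),1,0)-F(0,0,0)
    print("tcp",P.round(4),"phi",np.degrees(np.arctan2(e@w,e@u)).round(1),"rad",np.hypot(e@w,e@u).round(4),"h",(e@a).round(4),"F",o["force"].round(1),"q",o["qpos"].round(2),"grip",o["grip_width"])
E
python3 - <<'E'
from h import *
f=wframe("i_w"); toolphi(np.load("p3.npy"))
E
```

```text
tcp [0.5129 0.0089 0.1125] phi -42.3 rad 0.1173 h 0.0357 F [1.2 5.4 1.2] q [-0.55  0.56  0.56  2.09 -0.59  0.56 -1.36] grip 0.0406027970328265
```

View pics/i_w.png

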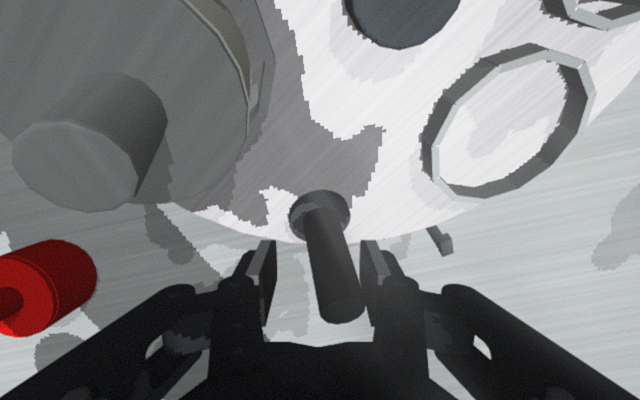

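```bash
cat > fth.py <<'E'
import sys,json
from h import *
import pickle
from scipy.optimize import least_squares,minimize_scalar
f=pickle.load(open(sys.argv[1]+".pkl","rb")); O=json.loads(sys.argv[2])
p=np.load("p3.npy");r=np.radians
K=dict(bay=(0,.095,.012),mark=(0,.145,.003),handle=(r(-60),.118,.066),hub=(0,0,.014),p240=(r(240),.095,.081),p60=(r(60),.095,.081))
def pr(p,k): 
    if k=="tip": q=np.array(p);q[3]=0; return proj(f,standpts(q)(0,.152,.003))[0]
    return proj(f,standpts(p)(*K[k]))[0]
def res(p): return np.concatenate([pr(p,k)-v for k,v in O.items()])
s=minimize_scalar(lambda t:(res([*p[:3],t])**2).sum(),bounds=(-.3,1.6),method="bounded")
print("theta only deg",np.degrees(s.x),dict(zip(O,res([*p[:3],s.x]).reshape(-1,2).round(1).tolist())))
if len(O)>2:
    s=least_squares(res,[*p[:3],s.x],loss="soft_l1");print("full",s.x,np.degrees(s.x[3]),dict(zip(O,res(s.x).reshape(-1,2).round(1).tolist())))
E
python3 fth.py i_w '{"bay":[508,122],"handle":[344,308],"tip":[430,229]}'
python3 - <<'E'
from h import *
p=np.load("p3.npy");r=np.radians
P,R,_=cur()
for phi in (-46,-50,-54,-57,-60):
    q=p.copy();q[3]=r(phi+60);t=standpts(q)(r(-60),.118,.036)
    R1=toolR(p,r(14+(phi-18)*.65),5)
    P,R=rows(t,R1,1,P,R)
E
```

```text
theta only deg 23.181350355282348 {'bay': [3.5, 13.5], 'handle': [4.8, 3.5], 'tip': [17.8, 1.4]}
full [ 0.62368629 -0.04072915  0.18333446  0.50038234] 28.669796058746105 {'bay': [-1.5, 0.4], 'handle': [1.0, -1.9], 'tip': [0.1, 0.8]}
[[0.13, -0.72, -0.23, 0.1, 0.0, 2.9]]
[[0.24, -0.75, -0.26, 0.0, 0.0, 2.6]]
[[0.25, -0.73, -0.28, 0.1, 0.0, 2.6]]
[[0.2, -0.54, -0.21, -0.0, 0.0, 1.9]]
[[0.21, -0.54, -0.23, -0.0, 0.0, 2.0]]
```

Request:
{"fn": "servo_tool", "kwargs": {
  "rows": [
    [[0.15, -0.8, -0.2, 0, 0, 2.8], [0.2, -0.8, -0.3, 0, 0, 2.6], [0.25, -0.8, -0.3, 0, 0, 2.6], [0.25, -0.7, -0.3, 0, 0, 2.6], [0, 0, 0, 0, 0, 0]]
  ]
}}

```text
clock: 5.7
position: [0.5277, 0.0338, 0.1249]
tool_rot: [-3.093, -0.074, -0.407]
force: [-0.7, 0.1, 0.8]
grip_width: 0.0405
```

Run:
```python
from h import *
f=wframe("j_w"); toolphi(np.load("p3.npy"))
import cv2
g=bot.grab_frame("top");cv2.imwrite("pics/j_top.png",cv2.resize(g["image"][100:240,300:480,::-1],None,fx=4.2,fy=4.2,interpolation=cv2.INTER_CUBIC))
```

```text
tcp [0.5274 0.0336 0.1248] phi -57.4 rad 0.1188 h 0.0367 F [-0.3 -0.  -1.3] q [-0.64  0.58  0.64  2.04 -0.62  0.62 -1.56] grip 0.04074174356798497
```

View pics/j_w.png

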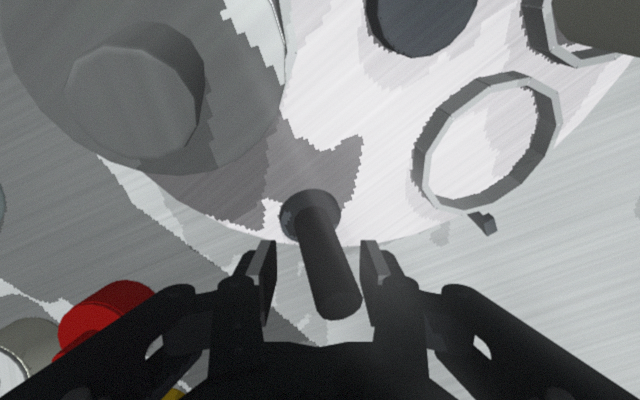

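View pics/j_top.png

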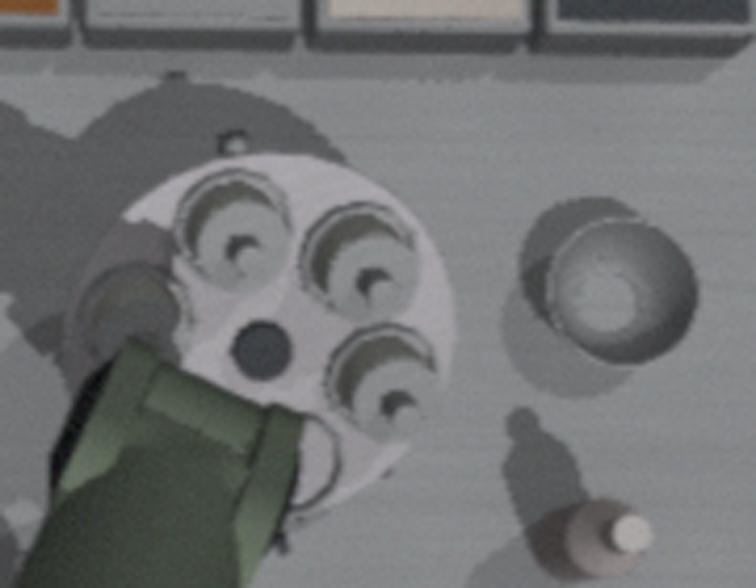

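```bash
python3 fth.py j_w '{"bay":[486,142],"handle":[338,305],"tip":[473,212],"hub":[420,12],"p240":[132,105]}'
python3 -c "
import cv2
i=cv2.imread('pics/j_w.png')[100:270,400:640];cv2.imwrite('pics/j_c.png',cv2.resize(i,None,fx=3,fy=3,interpolation=cv2.INTER_CUBIC))"
```

```text
theta only deg 4.367418101599843 {'bay': [5.3, 11.4], 'handle': [5.2, 1.8], 'tip': [15.5, -1.8], 'hub': [11.5, -18.0], 'p240': [5.4, -4.2]}
full [ 0.6215352  -0.04707964  0.18201833  0.10983139] 6.292874959588363 {'bay': [2.5, 9.5], 'handle': [-0.2, -0.6], 'tip': [7.6, 0.1], 'hub': [4.5, -18.9], 'p240': [-8.2, 0.7]}
```

View pics/j_c.png

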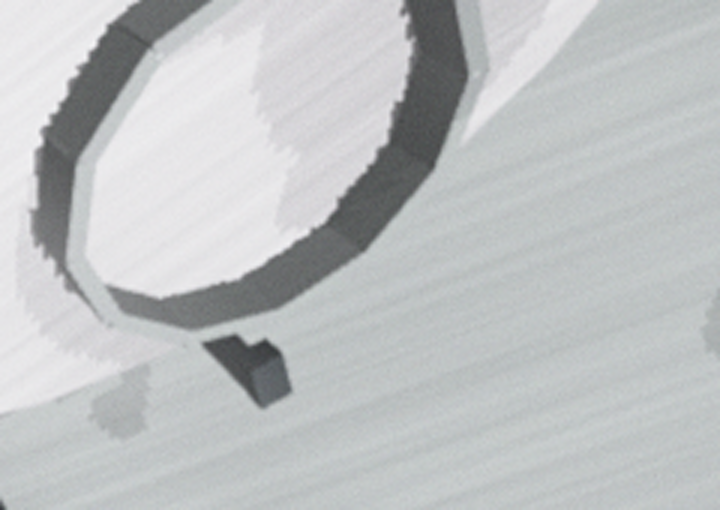

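```bash
python3 fth.py j_w '{"bay":[487,141],"handle":[338,305],"p240":[132,105]}';python3 fth.py j_w '{"bay":[487,141],"handle":[338,305]}'
```

```text
theta only deg 4.401192884272952 {'bay': [4.4, 12.3], 'handle': [5.4, 1.8], 'p240': [5.5, -3.9]}
full [ 0.62074855 -0.04839131  0.18179806  0.10608792] 6.078390267843776 {'bay': [3.6, 11.3], 'handle': [2.4, -0.1], 'p240': [-1.1, -0.1]}
theta only deg 3.977618963068108 {'bay': [3.3, 13.1], 'handle': [3.6, 1.7]}
```

Request:
{"fn": "servo_tool", "kwargs": {
  "rows": [
    [[0.1, -0.35, -0.1, 0, 0, 0], [0, 0, 0, 0, 0, 0], [0, 0, 0, 0, 0, 0]]
  ]
}}

```text
clock: 6.18
position: [0.5298, 0.0367, 0.1263]
tool_rot: [-3.093, -0.073, -0.409]
force: [-0.3, 0.3, -0.7]
grip_width: 0.0407
```

Run:
```python
from h import *
f=wframe("k_w"); toolphi(np.load("p3.npy"))
```

```text
tcp [0.5298 0.0367 0.1263] phi -59.4 rad 0.1192 h 0.0365 F [ 0.2 -0.6 -0.9] q [-0.65  0.58  0.65  2.04 -0.62  0.62 -1.57] grip 0.04070414511620844
```

View pics/k_w.png

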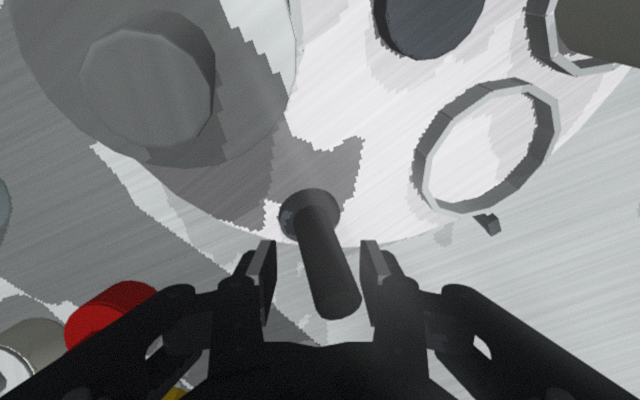

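Request:
{"fn": "servo_tool", "kwargs": {
  "rows": [
    [[0.1, -0.3, -0.1, 0, 0, 0.5], [0, 0, 0, 0, 0, 0], [0, 0, 0, 0, 0, 0]]
  ]
}}

```text
clock: 6.6
position: [0.5318, 0.039, 0.1275]
tool_rot: [-3.092, -0.073, -0.418]
force: [-0.4, 1.0, -0.4]
grip_width: 0.0408
```

Run:
```python
from h import *
f=wframe("l_w"); toolphi(np.load("p3.npy"))
```

```text
tcp [0.5318 0.039  0.1275] phi -61.0 rad 0.1195 h 0.0364 F [-0.4 -0.1  0.3] q [-0.66  0.58  0.65  2.03 -0.62  0.63 -1.58] grip 0.040575028042613606
```

View pics/l_w.png

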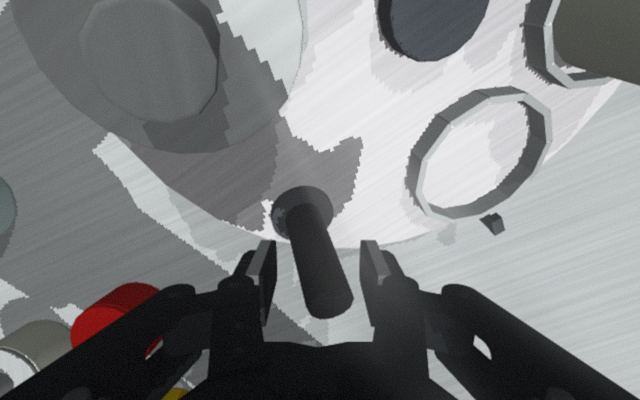

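Run:
```python
from h import *
p=np.load("p3.npy"); P,R,_=cur()
rows(P+.11*axes(p),R,5)
```

```text
[[-0.75, 0.55, -1.99, 0.0, 0.0, 0.0], [-0.75, 0.54, -2.0, 0.0, 0.0, 0.0], [-0.75, 0.55, -1.99, 0.0, 0.0, 0.0], [-0.76, 0.54, -2.0, 0.0, 0.0, 0.0], [-0.75, 0.55, -1.99, 0.0, 0.0, 0.0]]
```

Request:
{"fn": "servo_tool", "kwargs": {
  "rows": [
    [[-0.75, 0.55, -2, 0, 0, 0], [-0.75, 0.55, -2, 0, 0, 0], [-0.75, 0.55, -2, 0, 0, 0], [-0.75, 0.55, -2, 0, 0, 0], [-0.75, 0.55, -2, 0, 0, 0]]
  ],
  "grip": 0.1
}}

```text
clock: 7.28
position: [0.4775, 0.0273, 0.2236]
tool_rot: [-3.092, -0.072, -0.418]
force: [0.4, -0.2, -0.6]
grip_width: 0.0469
```

Request:
{"fn": "servo_tool", "kwargs": {
  "rows": [
    [[0, 0, -2.5, 0, 0, 0], [0, 0, -2.5, 0, 0, 0], [0, 0, 0, 0, 0, 0]]
  ]
}}

```text
clock: 7.65
position: [0.4741, 0.0268, 0.2741]
tool_rot: [-3.09, -0.074, -0.418]
force: [-0.4, -0.6, -0.5]
grip_width: 0.0467
```

Run:
```python
from h import *
f=wframe("m_w"); toolphi(np.load("p3.npy"))
```

```text
tcp [0.4737 0.027  0.2731] phi -70.8 rad 0.1109 h 0.1921 F [0.6 0.4 0.1] q [-0.95  0.27  0.94  2.03 -0.31  0.88 -1.83] grip 0.046763850965574824
```

View pics/m_w.png

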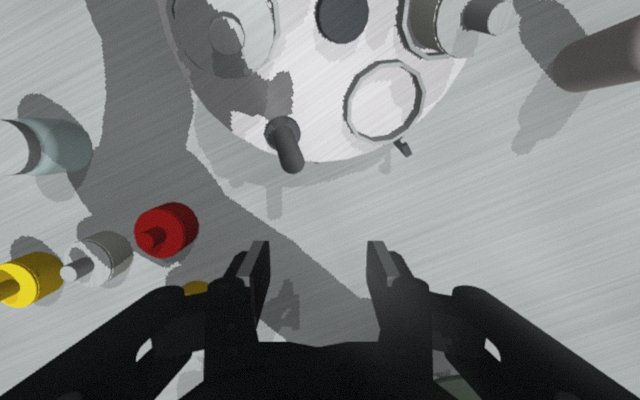

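```bash
python3 -c "
import cv2
i=cv2.imread('pics/m_w.png')[0:190,260:480];cv2.imwrite('pics/m_c.png',cv2.resize(i,None,fx=3.15,fy=3.15,interpolation=cv2.INTER_CUBIC))"
```

```text
(no output)
```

View pics/m_c.png

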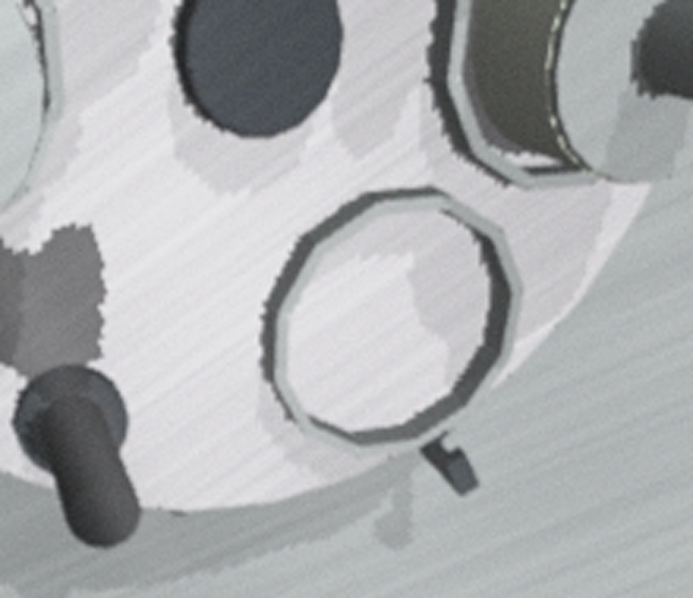

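```bash
python3 fth.py m_w '{"bay":[386.3,101],"handle":[292.7,163.5],"hub":[343,16]}'
python3 - <<'E'
from h import *
import cv2
g=bot.grab_frame("scene");cv2.imwrite("pics/m_scene.png",cv2.resize(g["image"][140:300,235:435,::-1],None,fx=3.5,fy=3.5,interpolation=cv2.INTER_CUBIC))
g=bot.grab_frame("top");cv2.imwrite("pics/m_top.png",cv2.resize(g["image"][100:240,300:480,::-1],None,fx=4.2,fy=4.2,interpolation=cv2.INTER_CUBIC))
E
```

```text
theta only deg -1.5373479106753893 {'bay': [0.4, 3.8], 'handle': [1.7, -0.7], 'hub': [1.5, -2.8]}
full [ 0.6202427  -0.04794822  0.12982714  0.06354309] 3.640750948393335 {'bay': [0.7, 3.2], 'handle': [-0.0, 0.2], 'hub': [-0.6, -1.8]}
```

View pics/m_scene.png

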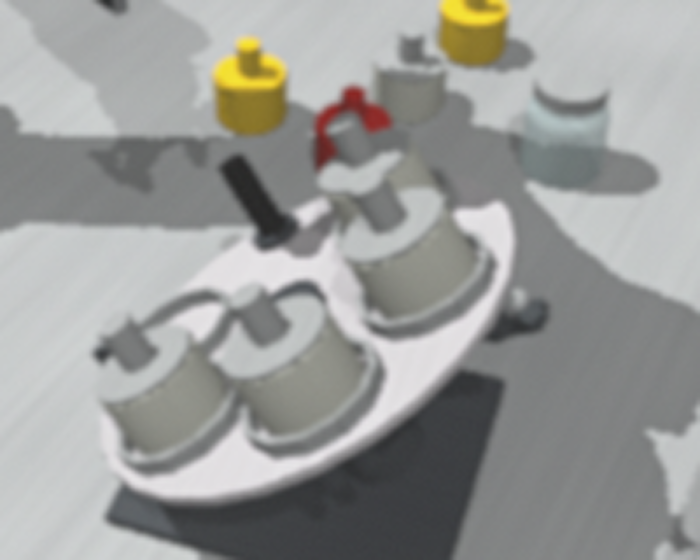

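View pics/m_top.png

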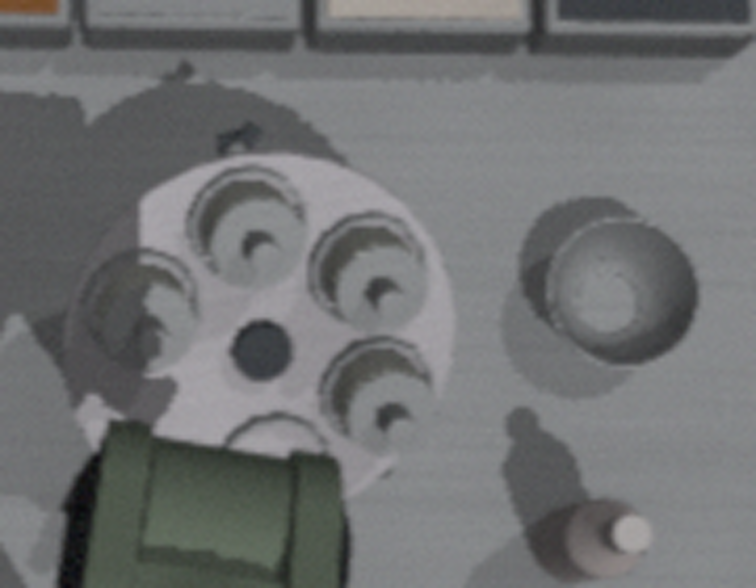

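Run:
```python
from h import *
r=np.radians
pot=np.array([.505,.354,0])
R1=toolR([0,0,r(25),0],0,-25); print(R1)
t=pot+[0,0,.07]+R1[:,2]*.0165
P,R=rows(t-R1[:,2]*.11,R1,10); print(P)
```

```text
[[ 0.8213938   0.42261826 -0.38302222]
 [ 0.38302222 -0.90630779 -0.1786062 ]
 [-0.42261826  0.         -0.90630779]]
[[-0.86, -3.36, 1.28, -1.2, -2.9, -4.8], [-0.51, -3.44, 1.25, -1.1, -2.8, -4.8], [-0.16, -3.49, 1.2, -1.2, -2.9, -4.8], [0.19, -3.52, 1.12, -1.1, -2.8, -4.8], [0.54, -3.51, 1.04, -1.2, -2.9, -4.8]]
[[0.89, -3.46, 0.93, -1.1, -2.8, -4.8], [1.21, -3.4, 0.81, -1.2, -2.9, -4.8], [1.53, -3.3, 0.67, -1.1, -2.8, -4.8], [1.83, -3.17, 0.53, -1.2, -2.9, -4.8], [2.11, -3.01, 0.36, -1.1, -2.8, -4.7]]
[0.54075872 0.37070878 0.15474156]
```

Request:
{"fn": "servo_tool", "kwargs": {
  "rows": [
    [[-0.9, -3.4, 1.2, -1.2, -2.9, -4.8], [-0.5, -3.4, 1.2, -1.1, -2.8, -4.8], [-0.2, -3.5, 1.2, -1.2, -2.9, -4.8], [0.2, -3.5, 1.1, -1.1, -2.8, -4.8], [0.5, -3.5, 1.0, -1.2, -2.9, -4.8]]
  ]
}}

```text
clock: 8.43
position: [0.5063, 0.1994, 0.2144]
tool_rot: [3.11, 0.18, 0.005]
force: [-0.4, -0.1, 0.6]
grip_width: 0.0472
```

Request:
{"fn": "servo_tool", "kwargs": {
  "rows": [
    [[0.9, -3.5, 0.9, -1.1, -2.8, -4.8], [1.2, -3.4, 0.8, -1.2, -2.9, -4.8], [1.5, -3.3, 0.7, -1.1, -2.8, -4.8], [1.8, -3.2, 0.5, -1.2, -2.9, -4.8], [2.1, -3.0, 0.3, -1.1, -2.8, -4.7]]
  ]
}}

```text
clock: 9.05
position: [0.5397, 0.3717, 0.1565]
tool_rot: [-3.14, 0.439, 0.438]
force: [0.6, -0.3, 1.0]
grip_width: 0.0469
```

Request:
{"fn": "servo_tool", "kwargs": {
  "rows": [
    [[0, 0, 0, 0, 0, 0], [0, 0, 0, 0, 0, 0]]
  ]
}}

```text
clock: 9.3
position: [0.5399, 0.3701, 0.1573]
tool_rot: [3.141, 0.437, 0.433]
force: [0.1, -1.1, -0.0]
grip_width: 0.0469
```

Run:
```python
from h import *
import cv2,pickle
f=wframe("n_w"); P,R,o=cur(); print(P,R,o["qpos"])
g=bot.grab_frame("top");pickle.dump(g,open("n_top.pkl","wb"));cv2.imwrite("pics/n_top.png",cv2.resize(g["image"][120:240,310:430,::-1],None,fx=5,fy=5,interpolation=cv2.INTER_CUBIC))
for x in ([.505,.354,.08],[.505,.354,.05],[.505,.354,0]): print(proj(f,np.array(x)))
```

```text
[0.54003346 0.36992433 0.15802213] [[ 8.22949406e-01  4.19698686e-01 -3.82893312e-01]
 [ 3.80333254e-01 -9.07663395e-01 -1.77464862e-01]
 [-4.22020012e-01  4.17543601e-04 -9.06586419e-01]] [-0.86937353  0.95598195  0.47648811  1.16454463 -0.40788455  1.55159998
 -1.52444377]
[[316.57921401 209.42805914]]
[[316.6809024  185.32421834]]
[[316.81609671 153.27825812]]
```

View pics/n_w.png

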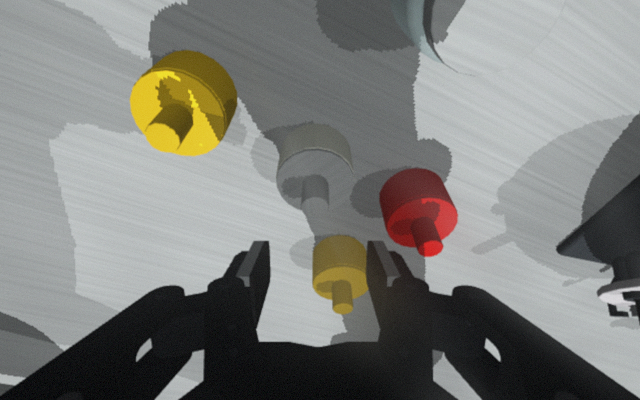

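View pics/n_top.png

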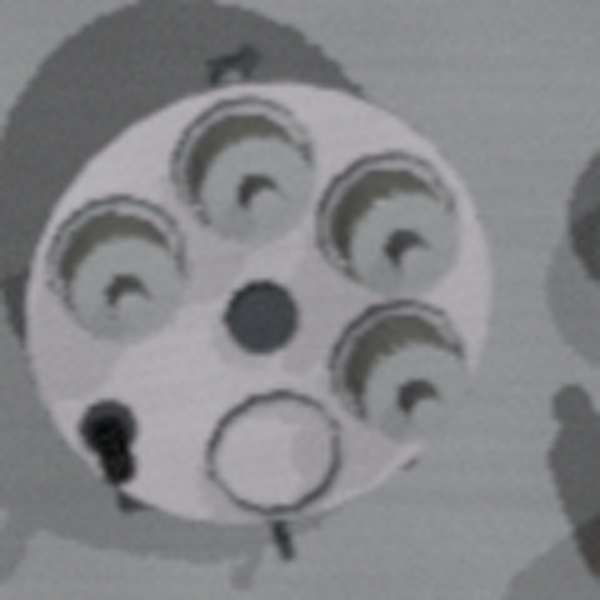

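```bash
cat > fit4.py <<'E'
from h import *
import pickle
from scipy.optimize import least_squares
d={"t":pickle.load(open("n_top.pkl","rb")),"m":pickle.load(open("m_w.pkl","rb"))}
r=np.radians; T=lambda u,v:(310+(u+.5)/5-.5,120+(v+.5)/5-.5)
obs=[("t",T(261,317),0,0,.014),("t",T(274,453),0,.095,.012),("t",T(118,467),r(-60),.118,.066),("t",T(278,521),0,.148,.003),
("t",T(418,398),r(60),.095,.081),("t",T(404,246),r(120),.095,.081),("t",T(259,190),r(180),.095,.081),("t",T(126,290),r(240),.095,.081),
("m",(386.3,101),0,.095,.012),("m",(292.7,163.5),r(-60),.118,.066),("m",(343,16),0,0,.014)]
def res(p):
    pt=standpts([*p[:3],0]); o=[]
    for c,uv,a,R,h in obs:
        e=proj(d[c],pt(a,R,h))[0]-uv
        o.append(e if c=="m" else e*1.5)
    return np.concatenate(o)
s=least_squares(res,[.62,-.046,.17],loss="soft_l1");p=s.x;print(p);print(res(p).reshape(-1,2).round(1).tolist())
np.save("ph.npy",[*p,0]); print("bay",standpts([*p,0])(0,.095,0))
E
python3 fit4.py
python3 -c "
import cv2
i=cv2.imread('pics/n_w.png')[110:230,250:390];cv2.imwrite('pics/n_c.png',cv2.resize(i,None,fx=5,fy=5,interpolation=cv2.INTER_CUBIC))"
```

```text
[ 0.62231784 -0.04378992  0.21449764]
[[-0.1, -1.3], [1.9, -0.7], [1.3, 0.2], [3.1, -0.8], [3.3, 0.3], [2.5, 0.9], [0.3, 2.7], [1.1, 4.7], [-2.7, 2.1], [-0.7, 0.9], [-5.6, -2.5]]
bay [ 0.54193141 -0.06130202  0.07749895]
```

View pics/n_c.png

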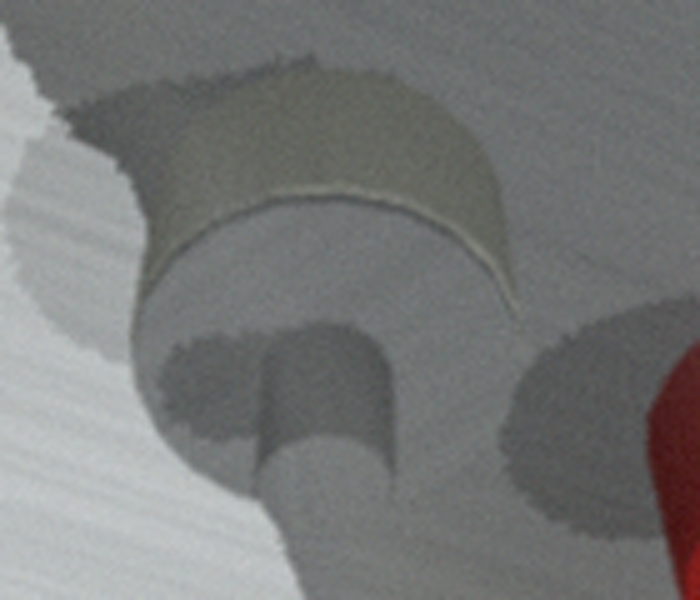

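Run:
```python
from h import *
import pickle
f=pickle.load(open("n_w.pkl","rb"))
for uv,z in (((315.4,207.2),.08),((315,177),.05),((315,180),.05)): print(ray_z(f,uv,z))
a=np.linspace(0,2*np.pi,200)
for c in ([.505,.354],[.508,.356],[.512,.357]):
  for rr,z in ((.033,.05),(.011,.08),(.033,0)):
    q=proj(f,np.column_stack([c[0]+rr*np.cos(a),c[1]+rr*np.sin(a),a*0+z])); q=(q-[250,110])*5; print(c,z,q.min(0).round(),q.max(0).round())
```

```text
[0.50668928 0.35576032 0.08      ]
[0.51221755 0.35883431 0.05      ]
[0.50944252 0.35756834 0.05      ]
[0.505, 0.354] 0.05 [135. 206.] [532. 521.]
[0.505, 0.354] 0.08 [261. 442.] [405. 549.]
[0.505, 0.354] 0 [161.  57.] [507. 355.]
[0.508, 0.356] 0.05 [130. 186.] [530. 507.]
[0.508, 0.356] 0.08 [256. 423.] [402. 533.]
[0.508, 0.356] 0 [157.  38.] [506. 341.]
[0.512, 0.357] 0.05 [132. 162.] [537. 490.]
[0.512, 0.357] 0.08 [261. 402.] [408. 513.]
[0.512, 0.357] 0 [159.  16.] [511. 325.]
```

Run:
```python
from h import *
r=np.radians
pot=np.array([.5065,.3555,0])
R1=toolR([0,0,r(25),0],0,-25)
t=pot+[0,0,.071]+R1[:,2]*.0165
P,R=rows(t,R1,6); print(P)
```

```text
[[0.06, -0.02, 1.85, -0.0, -0.0, -0.0], [0.06, -0.01, 1.86, -0.0, -0.0, -0.1], [0.07, -0.02, 1.85, -0.0, -0.0, 0.0], [0.06, -0.01, 1.86, -0.0, -0.0, -0.0], [0.06, -0.02, 1.85, -0.1, -0.1, -0.0]]
[[0.07, -0.02, 1.86, 0.0, 0.0, -0.1]]
[0.50018968 0.35261155 0.05599942]
```

Request:
{"fn": "servo_tool", "kwargs": {
  "rows": [
    [[0.05, 0, 1.8, 0, 0, 0], [0.05, 0, 1.8, 0, 0, 0], [0.05, 0, 1.8, 0, 0, 0], [0.05, 0, 1.8, 0, 0, 0], [0, 0, 0, 0, 0, 0]]
  ]
}}

```text
clock: 10.02
position: [0.5133, 0.3586, 0.0916]
tool_rot: [-3.142, 0.437, 0.435]
force: [-0.2, 0.2, 0.1]
grip_width: 0.0473
```

Run:
```python
from h import *
f=wframe("o_w"); P,R,o=cur(); print(P,o["force"])
for x in ([.5065,.3555,.08],[.5065,.3555,.05]): print(proj(f,np.array(x)))
```

```text
[0.51390331 0.35894297 0.09246662] [ 0.07246935 -0.13046801  0.47605223]
[[316.12159167 248.33259219]]
[[316.33885151 210.84765093]]
```

View pics/o_w.png

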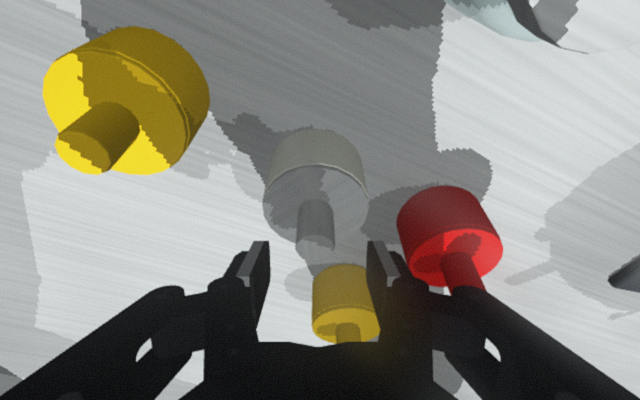

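Request:
{"fn": "servo_tool", "kwargs": {
  "rows": [
    [[0.1, 0, 1.3, 0, 0, 0], [0.1, 0, 1.3, 0, 0, 0], [0.05, 0, 1.2, 0, 0, 0], [0, 0, 0, 0, 0, 0]]
  ]
}}

```text
clock: 10.58
position: [0.5007, 0.353, 0.0558]
tool_rot: [3.141, 0.437, 0.435]
force: [-0.1, -0.4, 0.4]
grip_width: 0.047
```

Run:
```python
from h import *
f=wframe("q_w"); P,R,o=cur(); print(P,o["force"])
for x in ([.5065,.3555,.08],[.5065,.3555,.05]): print(proj(f,np.array(x)))
```

```text
[0.50129274 0.35318943 0.0564548 ] [-0.18673467 -0.04768063  0.01769883]
[[316.08544509 291.55472696]]
[[316.34796532 239.07433721]]
```

View pics/q_w.png

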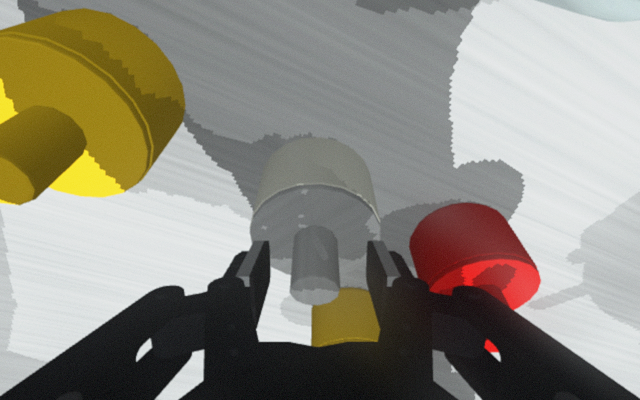

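Request:
{"fn": "servo_tool", "kwargs": {
  "rows": [
    [[0, 0, 0, 0, 0, 0], [0, 0, 0, 0, 0, 0], [0, 0, 0, 0, 0, 0], [0, 0, 0, 0, 0, 0]]
  ],
  "grip": -1,
  "squeeze": 60
}}

```text
clock: 11.12
position: [0.5017, 0.3534, 0.0571]
tool_rot: [-3.141, 0.435, 0.435]
force: [1.2, 1.9, 4.2]
grip_width: 0.0199
```

Run:
```python
from h import *
f=wframe("r_w"); P,R,o=cur(); print(P,o["force"],o["moment"])
```

```text
[0.50173071 0.35347736 0.05708947] [1.09122307 1.97141051 5.30522401] [ 0.09678148 -0.25356204 -0.07938941]
```

View pics/r_w.png

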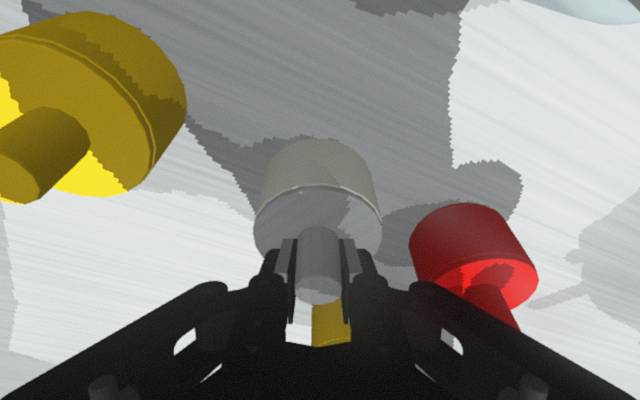

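Run:
```python
from h import *
P,R,o=cur()
pot=np.array([.5075,.356,0]); pl=R.T@(pot-P); Rp=R.T  # pot rot = I => R_rel=R^T
print("pot in tool",pl); pl[1]=0; np.savez("rel.npz",pl=pl,Rp=R.T)
rows(P+[0,0,.15],R,6)
```

```text
pot in tool [0.02974255 0.00015999 0.04913462]
[[-1.05, -0.0, -2.27, 0.0, 0.0, 0.0], [-1.05, -0.0, -2.27, 0.0, 0.0, 0.0], [-1.06, -0.0, -2.26, 0.0, 0.0, 0.0], [-1.05, -0.0, -2.27, 0.0, 0.0, 0.0], [-1.05, -0.0, -2.27, 0.0, 0.0, 0.0]]
[[-1.05, -0.0, -2.27, 0.0, 0.0, 0.0]]
```

Request:
{"fn": "servo_tool", "kwargs": {
  "rows": [
    [[-0.4, 0, -0.9, 0, 0, 0], [-0.8, 0, -1.7, 0, 0, 0], [-1.05, 0, -2.3, 0, 0, 0], [-1.05, 0, -2.3, 0, 0, 0], [-1.05, 0, -2.3, 0, 0, 0]]
  ]
}}

```text
clock: 11.8
position: [0.5023, 0.3536, 0.1638]
tool_rot: [-3.141, 0.434, 0.435]
force: [-0.7, 0.8, -2.1]
grip_width: 0.0203
```

Request:
{"fn": "servo_tool", "kwargs": {
  "rows": [
    [[-1.05, 0, -2.3, 0, 0, 0], [-0.8, 0, -1.7, 0, 0, 0], [-0.4, 0, -0.8, 0, 0, 0], [0, 0, 0, 0, 0, 0]]
  ]
}}

```text
clock: 12.3
position: [0.5019, 0.3535, 0.2146]
tool_rot: [-3.141, 0.435, 0.435]
force: [0.2, 0.0, -3.3]
grip_width: 0.0198
```

Run:
```python
from h import *
f=wframe("s_w"); P,R,o=cur(); print(P,o["force"],o["moment"])
z=np.load("rel.npz"); a=np.linspace(0,2*np.pi,200)
for rr,zz in ((.033,.05),(.011,.08),(.033,0)):
    X=np.column_stack([rr*np.cos(a),rr*np.sin(a),a*0+zz])@z["Rp"].T+z["pl"]; q=proj(f,X@R.T+P); print(zz,q.min(0).round(1),q.max(0).round(1))
r=np.radians; ph=np.load("ph.npy"); A=axes(ph)
R1=toolR(ph,0,5) 
bay=standpts(ph)(0,.095,0)
# tool pose so pot at bay+0.09A
t=bay+.09*A-R1@z["pl"]; print(t, "pot axis ang", np.degrees(np.arccos((R1@z["Rp"])[:,2]@A)))
rows(t,R1,14)
```

```text
[0.50173784 0.35340029 0.21389413] [ 0.17118967 -0.44029514 -3.26648913] [ 0.25066896 -0.60288622  0.02677338]
0.05 [249.7 184.1] [382.4 276.3]
0.08 [290.1 271.9] [341.4 301.8]
0 [263.2 129.4] [369.7 216.2]
[ 0.46482807 -0.0780989   0.20179437] pot axis ang 0.3947604238576143
[[-1.36, 2.68, 0.73, 0.2, 2.1, 0.9], [-1.34, 2.71, 0.66, 0.1, 2.2, 0.9], [-1.32, 2.73, 0.62, 0.2, 2.1, 0.9], [-1.3, 2.75, 0.55, 0.1, 2.1, 0.9], [-1.28, 2.78, 0.5, 0.2, 2.2, 0.9]]
[[-1.25, 2.79, 0.45, 0.1, 2.1, 0.9], [-1.23, 2.82, 0.39, 0.2, 2.1, 0.9], [-1.19, 2.83, 0.34, 0.2, 2.1, 0.9], [-1.16, 2.86, 0.29, 0.1, 2.2, 0.9], [-1.12, 2.87, 0.24, 0.2, 2.1, 0.9]]
[[-1.09, 2.89, 0.18, 0.1, 2.1, 0.9], [-1.04, 2.91, 0.15, 0.2, 2.2, 0.9], [-1.01, 2.93, 0.09, 0.2, 2.1, 0.9], [-0.96, 2.94, 0.05, 0.1, 2.1, 0.9]]
```

View pics/s_w.png

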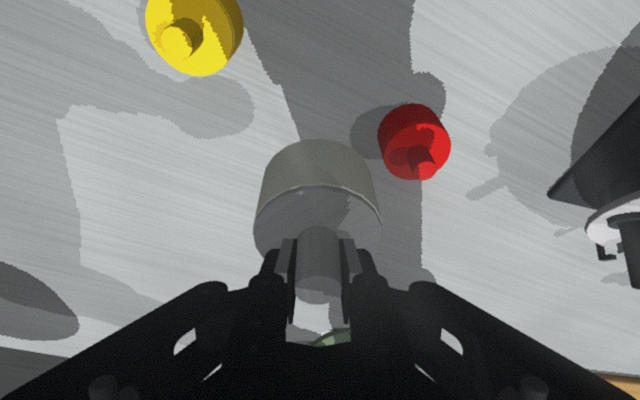

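Run:
```python
from h import *
P,R,o=cur()
z=np.load("rel.npz")
ph=np.load("ph.npy"); A=axes(ph)
R1=toolR(ph,0,5) 
bay=standpts(ph)(0,.095,0)
t=bay+.08*A-R1@z["pl"]; print(t)
P,R=rows(t+[0,0,.06],R1,15); rows(t,R1,3,P,R)
```

```text
[ 0.46971348 -0.07703462  0.19313437]
[[-1.38, 2.51, 0.35, 0.1, 2.0, 0.8], [-1.36, 2.53, 0.31, 0.2, 2.0, 0.9], [-1.33, 2.56, 0.24, 0.1, 2.0, 0.8], [-1.3, 2.57, 0.2, 0.2, 2.0, 0.9], [-1.26, 2.59, 0.14, 0.1, 1.9, 0.8]]
[[-1.24, 2.62, 0.1, 0.2, 2.0, 0.8], [-1.2, 2.62, 0.04, 0.1, 2.0, 0.9], [-1.16, 2.65, 0.0, 0.2, 2.0, 0.8], [-1.12, 2.66, -0.05, 0.1, 2.0, 0.9], [-1.07, 2.68, -0.09, 0.2, 2.0, 0.8]]
[[-1.04, 2.7, -0.14, 0.1, 2.0, 0.8], [-0.99, 2.71, -0.18, 0.2, 2.0, 0.9], [-0.94, 2.72, -0.22, 0.1, 2.0, 0.8], [-0.89, 2.73, -0.26, 0.2, 1.9, 0.8], [-0.85, 2.75, -0.3, 0.1, 2.0, 0.9]]
[[-0.17, 0.0, 1.99, 0.0, 0.0, -0.0], [-0.18, 0.0, 1.99, 0.0, 0.0, -0.0], [-0.17, 0.0, 2.0, 0.0, 0.0, -0.0]]
```

Request:
{"fn": "servo_tool", "kwargs": {
  "rows": [
    [[-1.0, 1.8, -0.2, 0.1, 1.6, 0.6], [-1.4, 2.5, 0, 0.2, 2, 0.9], [-1.3, 2.6, 0, 0.1, 2, 0.8], [-1.3, 2.6, 0, 0.2, 2, 0.9], [-1.3, 2.6, 0, 0.1, 1.9, 0.8]]
  ]
}}

```text
clock: 12.98
position: [0.4961, 0.2185, 0.2388]
tool_rot: [3.128, 0.269, 0.361]
force: [-0.0, -0.4, -3.2]
grip_width: 0.0203
```

Request:
{"fn": "servo_tool", "kwargs": {
  "rows": [
    [[-1.2, 2.6, 0, 0.2, 2, 0.8], [-1.2, 2.6, 0, 0.1, 2, 0.9], [-1.2, 2.6, 0, 0.2, 2, 0.8], [-1.1, 2.7, 0, 0.1, 2, 0.9], [-1.1, 2.7, 0, 0.2, 2, 0.8]]
  ]
}}

```text
clock: 13.6
position: [0.4858, 0.0754, 0.2521]
tool_rot: [3.129, 0.093, 0.289]
force: [0.7, 0.9, -2.5]
grip_width: 0.02
```

Request:
{"fn": "servo_tool", "kwargs": {
  "rows": [
    [[-1.0, 2.7, 0, 0.1, 2, 0.8], [-1.0, 2.7, 0, 0.2, 2, 0.9], [-0.9, 2.6, -0.2, 0.1, 2, 0.8], [-0.8, 2.4, -0.2, 0.2, 1.9, 0.8], [-0.7, 2, -0.3, 0.1, 2, 0.9]]
  ]
}}

```text
clock: 14.22
position: [0.4755, -0.0557, 0.2615]
tool_rot: [3.141, -0.08, 0.217]
force: [0.5, 0.0, -2.6]
grip_width: 0.0198
```

Run:
```python
from h import *
P,R,o=cur(); print(P,o["qpos"],o["grip_width"])
z=np.load("rel.npz")
ph=np.load("ph.npy"); A=axes(ph)
R1=toolR(ph,0,5) 
bay=standpts(ph)(0,.095,0)
t=bay+.075*A-R1@z["pl"]; print(t)
P,R=rows(t,R1,5)
```

```text
[ 0.47546121 -0.05572825  0.26150295] [-0.58903862  0.26306953  0.72484176  2.01921291 -0.26275869  0.86398784
 -1.07708681] 0.019840959268127782
[ 0.47215619 -0.07650248  0.18880437]
[[-0.27, 0.39, 1.44, -0.0, 0.1, 0.0], [-0.27, 0.39, 1.43, -0.0, 0.1, 0.0], [-0.27, 0.39, 1.44, -0.0, 0.1, 0.1], [-0.28, 0.4, 1.44, -0.0, 0.1, -0.0], [-0.28, 0.39, 1.43, -0.0, 0.0, 0.0]]
```

Request:
{"fn": "servo_tool", "kwargs": {
  "rows": [
    [[-0.3, 0.4, 1.4, 0, 0, 0], [-0.3, 0.4, 1.4, 0, 0, 0], [-0.3, 0.4, 1.4, 0, 0, 0], [-0.3, 0.4, 1.4, 0, 0, 0], [-0.2, 0.4, 1.4, 0, 0.3, 0.1]]
  ]
}}

```text
clock: 14.85
position: [0.4721, -0.0762, 0.1899]
tool_rot: [3.142, -0.084, 0.216]
force: [0.6, 0.4, -2.7]
grip_width: 0.0204
```

Request:
{"fn": "servo_tool", "kwargs": {
  "rows": [
    [[0, 0, 0, 0, 0, 0], [0, 0, 0, 0, 0, 0]]
  ]
}}

```text
clock: 15.1
position: [0.4724, -0.0761, 0.1913]
tool_rot: [3.142, -0.085, 0.216]
force: [0.7, -0.3, -2.2]
grip_width: 0.02
```

Run:
```python
from h import *
import cv2,pickle
f=wframe("u_w"); P,R,o=cur(); print(P,o["tool_rot"],o["qpos"])
for n in ("scene","top"):
    g=bot.grab_frame(n);pickle.dump(g,open(f"u_{n}.pkl","wb"))
    c=g["image"][120:300,220:420] if n=="scene" else g["image"][120:240,310:430]
    cv2.imwrite(f"pics/u_{n}.png",cv2.resize(c[:,:,::-1],None,fx=3.5,fy=3.5,interpolation=cv2.INTER_CUBIC))
ph=np.load("ph.npy");F=standpts(ph);r=np.radians
for n,a in dict(hub=(0,0,.014),bay=(0,.095,.012),handle=(r(-60),.118,.066),k60=(r(60),.095,.081),k300=(r(240),.095,.081)).items(): print(n,proj(f,F(*a)))
```

```text
[ 0.47250633 -0.07598537  0.19141935] [-3.14155849 -0.08551634  0.21590633] [-0.45599709  0.37176954  0.64552275  2.10240148 -0.39790509  0.69471407
 -0.9058689 ]
hub [[317.55050628 -17.02440649]]
bay [[317.47787575 130.10555896]]
handle [[139.61505547 118.28874082]]
k60 [[477.03345858 111.22968496]]
k300 [[  58.67038963 -171.67347088]]
```

View pics/u_w.png

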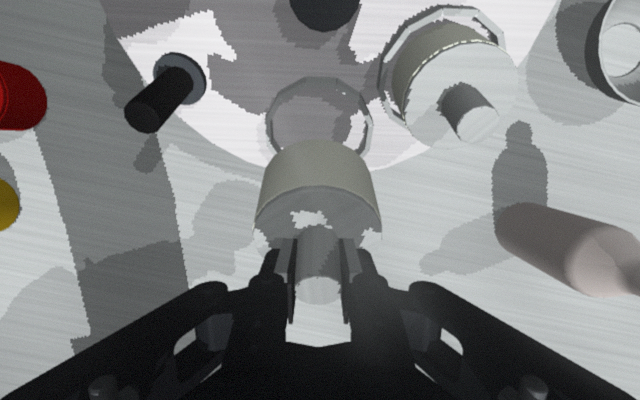

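View pics/u_scene.png

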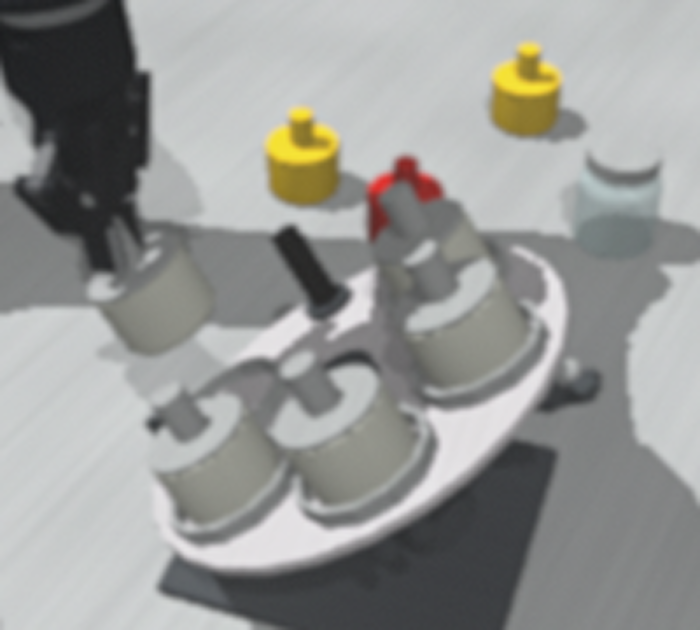

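```bash
python3 -c "
import cv2
i=cv2.imread('pics/u_w.png')
cv2.imwrite('pics/u_c.png',cv2.resize(i[0:220,230:400],None,fx=3.5*1.2,fy=3.5*1.0,interpolation=cv2.INTER_CUBIC)[:600])
cv2.imwrite('pics/u_c2.png',cv2.resize(i[40:160,110:230],None,fx=5,fy=5,interpolation=cv2.INTER_CUBIC))
cv2.imwrite('pics/u_c3.png',cv2.resize(i[0:160,370:540],None,fx=3.75,fy=3.75,interpolation=cv2.INTER_CUBIC))"
```

```text
(no output)
```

View pics/u_c.png

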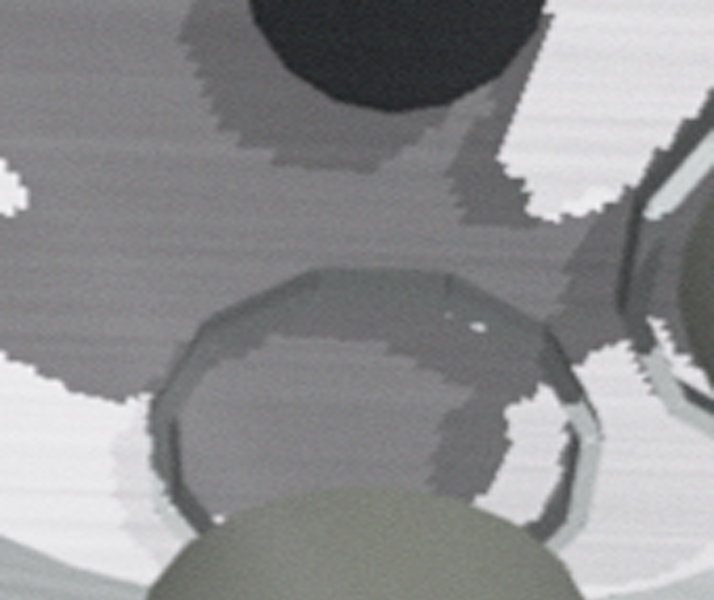

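View pics/u_c2.png

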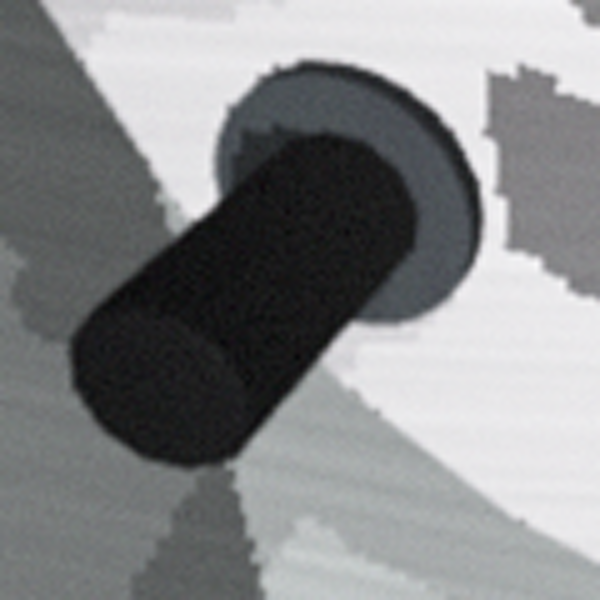

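View pics/u_c3.png

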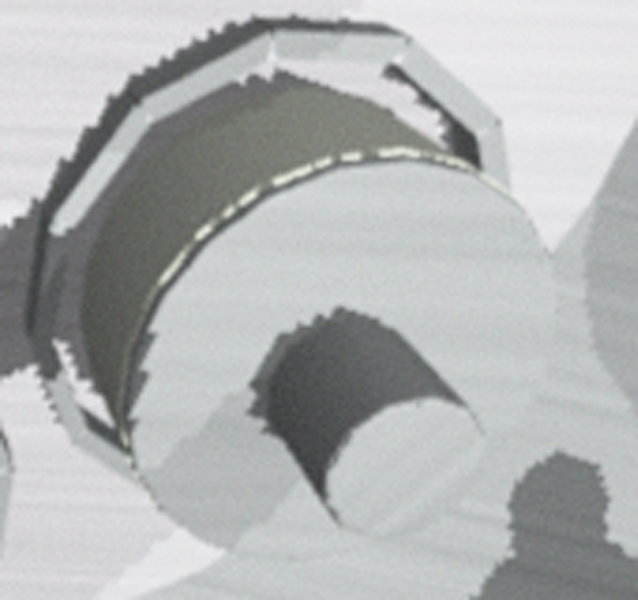

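```bash
cat > fit5.py <<'E'
from h import *
import pickle
from scipy.optimize import least_squares
f=pickle.load(open("u_w.pkl","rb")); r=np.radians
a=np.linspace(0,2*np.pi,120)
def ring(p,ang,R,rad,h,f):
    F=standpts(p); c=F(ang,R,h); u=F(0,1,0)-F(0,0,0); w=F(r(90),1,0)-F(0,0,0)
    return proj(f,c+rad*(np.cos(a)[:,None]*u+np.sin(a)[:,None]*w))
def model(p,f=f):
    F=standpts(p); b=ring(p,0,.095,.0422,.012,f); h=ring(p,0,0,.022,.014,f)
    return np.array([*proj(f,F(r(-60),.118,.066))[0],*proj(f,F(r(60),.095,.081))[0],*proj(f,F(r(-60),.118,.006))[0],b[:,0].min(),b[:,0].max(),b[:,1].min(),h[:,1].max(),h[h[:,1].argmax(),0]])
O=np.array([141.6,117.6,478,124,179.6,78.4,265.7,372.9,76.6,31.4,324])
if __name__=="__main__":
    ph=np.load("ph.npy"); print((model(ph)-O).round(1))
    for fr in (3,4):
        g=lambda v:model(np.append(v,0) if fr==3 else v)-O
        s=least_squares(g,ph[:fr],loss="soft_l1"); print(s.x,g(s.x).round(1)); v=np.append(s.x,0)[:4]; print("bay",standpts(v)(0,.095,0))
    # add camera small rotation (pitch about cam axes) nuisance
    from copy import deepcopy
    def g(v):
        k=deepcopy(f); D=Rn.from_rotvec(v[3:6]).as_matrix(); k["R"]=D@f["R"]; k["t"]=D@f["t"]
        return np.concatenate([model(np.append(v[:3],0),k)-O, v[3:6]/.01])
    s=least_squares(g,[*ph[:3],0,0,0],loss="soft_l1");print(s.x,g(s.x).round(1)); v=np.append(s.x[:3],0);print("bay",standpts(v)(0,.095,0))
E
python3 fit5.py
```

```text
[ -2.    0.7  -1.  -12.8  -4.1   2.2  -2.7  -1.   -1.7  -5.7  -6.5]
[ 0.62020232 -0.04876144  0.17598414] [ 0.  -0.9  0.2 -0.3 -0.8  0.9 -1.1  0.3  3.  -0.3  0.8]
bay [ 0.53920122 -0.06316535  0.07749895]
[ 0.62019549 -0.04862513  0.15913978  0.01856925] [ 0.1 -1.  -0.3 -0.4 -0.2  1.1 -0.8  0.6  3.  -0.4  0.6]
bay [ 0.53925681 -0.0634021   0.07750714]
[ 0.61863226 -0.04770761  0.1767213   0.00668208  0.00561279  0.00092705] [ 0.1 -0.5  0.  -0.1 -0.7  0.7 -0.9  0.5  2.6 -0.8  0.6  0.7  0.6  0.1]
bay [ 0.5376418  -0.06217123  0.07749895]
```

```bash
cat > tgt.py <<'E'
from h import *
import sys
p5=np.array([0.6202,-0.04876,0.176,0]); np.save("p5.npy",p5)
z=np.load("rel.npz"); A=axes(p5); bay=standpts(p5)(0,.095,0)
# tool tilt making pot axis = A
from scipy.optimize import minimize_scalar
s=minimize_scalar(lambda t:np.arccos(min(1,(toolR(p5,0,t)@z["Rp"])[:,2]@A)),bounds=(0,10),method="bounded")
R1=toolR(p5,0,s.x); P,R,o=cur()
pp=P+R@z["pl"]; F0=standpts(p5); e=pp-bay; u=F0(0,1,0)-F0(0,0,0); w=F0(np.radians(90),1,0)-F0(0,0,0)
print("tilt",s.x,np.degrees(s.fun),"pot rel bay mm: down-slope(front) %.1f right %.1f up %.1f"%(e@u*1e3,e@w*1e3,e@A*1e3),"ang",np.degrees(np.arccos((R@z["Rp"])[:,2]@A)), "F",o["force"].round(1))
if len(sys.argv)>1: rows(bay+float(sys.argv[1])/1000*A-R1@z["pl"],R1,int(sys.argv[2]))
E
python3 tgt.py 25 5
```

```text
tilt 5.105445165189068 0.38041722590990057 pot rel bay mm: down-slope(front) -4.3 right -0.5 up 75.6 ang 1.2068858521998358 F [ 0.   0.6 -2.8]
[[0.35, -0.0, 0.95, -0.0, 0.0, 0.5], [0.34, -0.0, 0.96, -0.1, 0.1, 0.4], [0.35, -0.01, 0.95, -0.0, 0.0, 0.5], [0.34, -0.01, 0.96, -0.1, 0.0, 0.4], [0.35, -0.02, 0.95, -0.0, 0.1, 0.5]]
```

Request:
{"fn": "servo_tool", "kwargs": {
  "rows": [
    [[0.35, 0, 0.95, 0, 0, 0.5], [0.35, 0, 0.95, 0, 0, 0.4], [0.35, 0, 0.95, 0, 0, 0.5], [0.35, 0, 0.95, 0, 0, 0.4], [0.35, 0, 0.95, 0, 0, 0.5]]
  ]
}}

```text
clock: 15.88
position: [0.4936, -0.0718, 0.1445]
tool_rot: [-3.138, -0.085, 0.175]
force: [-0.2, -0.5, -1.9]
grip_width: 0.0198
```

Request:
{"fn": "servo_tool", "kwargs": {
  "rows": [
    [[0, 0, 0, 0, 0, 0], [0, 0, 0, 0, 0, 0]]
  ]
}}

```text
clock: 16.12
position: [0.4932, -0.0719, 0.1454]
tool_rot: [-3.138, -0.085, 0.175]
force: [-0.2, -0.2, -1.8]
grip_width: 0.0198
```

```bash
python3 tgt.py 10 3
python3 - <<'E'
from h import *
import cv2
f=wframe("v_w")
g=bot.grab_frame("scene");cv2.imwrite(f"pics/v_scene.png",cv2.resize(g["image"][160:290,230:370,::-1],None,fx=5,fy=4.5,interpolation=cv2.INTER_CUBIC))
from fit5 import ring
p=np.load("p5.npy")
for nm,args in dict(inner=(0,.095,.0375,.012),outer=(0,.095,.0422,.012)).items():
    q=ring(p,*args,f); print(nm,q.min(0).round(1),q.max(0).round(1))
z=np.load("rel.npz"); P,R,o=cur();a=np.linspace(0,2*np.pi,200)
for rr,zz in ((.033,.05),(.011,.08),(.033,0)):
    X=np.column_stack([rr*np.cos(a),rr*np.sin(a),a*0+zz])@z["Rp"].T+z["pl"]; q=proj(f,X@R.T+P); print(zz,q.min(0).round(1),q.max(0).round(1))
E
```

```text
tilt 5.105445165189068 0.38041722590990057 pot rel bay mm: down-slope(front) 0.5 right 0.5 up 25.1 ang 0.4653438996720649 F [-0.2 -0.2 -1.8]
[[0.22, -0.02, 0.45, -0.1, 0.1, -0.0], [0.22, -0.02, 0.46, -0.0, 0.1, -0.0], [0.22, -0.02, 0.45, -0.1, 0.0, -0.0]]
inner [258.1 111.4] [374.2 208.6]
outer [250.8 103.5] [381.6 213.3]
0.05 [249.4 185.2] [383.  277.6]
0.08 [290.1 273.9] [341.8 303.8]
0 [263.  129.9] [370.2 217. ]
```

View pics/v_w.png

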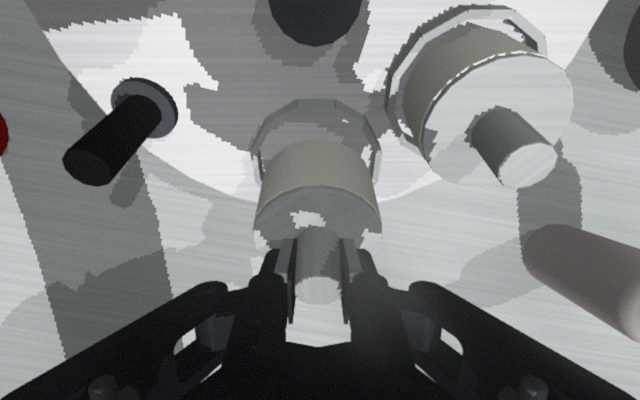

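View pics/v_scene.png

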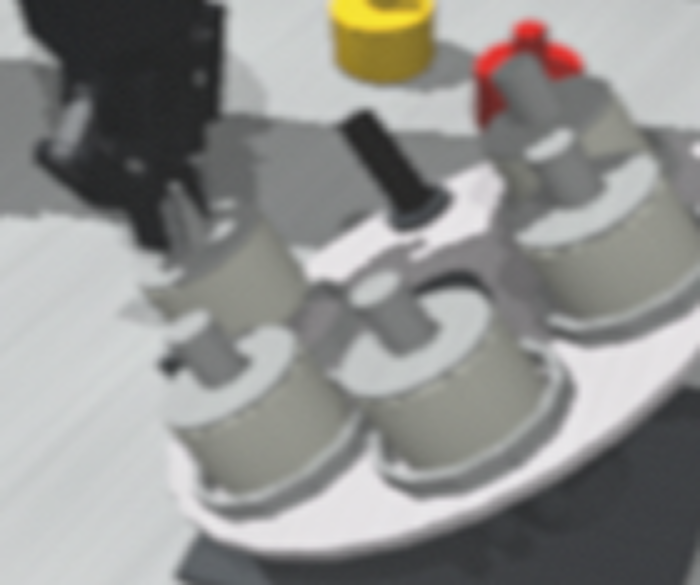

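Request:
{"fn": "servo_tool", "kwargs": {
  "rows": [
    [[0.25, 0, 0.4, 0, 0, 0], [0.25, 0, 0.4, 0, 0, 0], [0.25, 0, 0.4, 0, 0, 0], [0, 0, 0, 0, 0, 0]]
  ]
}}

```text
clock: 16.73
position: [0.5016, -0.0702, 0.1336]
tool_rot: [-3.138, -0.085, 0.175]
force: [-0.1, -0.7, -2.2]
grip_width: 0.0197
```

```bash
python3 tgt.py 3 4
python3 - <<'E'
from h import *
f=wframe("x_w")
from fit5 import ring
p=np.load("p5.npy")
for nm,args in dict(inner=(0,.095,.0375,.012),outer=(0,.095,.0422,.012)).items():
    q=ring(p,*args,f); print(nm,q.min(0).round(1),q.max(0).round(1))
import cv2
cv2.imwrite('pics/x_c.png',cv2.resize(cv2.imread('pics/x_w.png')[80:320,220:420],None,fx=2.5,fy=2.5,interpolation=cv2.INTER_CUBIC))
E
```

```text
tilt 5.105445165189068 0.38041722590990057 pot rel bay mm: down-slope(front) -1.0 right 0.2 up 10.6 ang 0.4851927283763724 F [-0.1 -0.7 -2.2]
[[0.05, -0.01, 0.19, -0.0, 0.1, -0.0], [0.05, -0.01, 0.18, -0.1, 0.0, -0.0], [0.06, -0.01, 0.19, -0.0, 0.1, -0.0], [0.05, -0.01, 0.18, -0.1, 0.1, -0.0]]
inner [255.3 125.7] [377.4 224.1]
outer [247.5 117.6] [385.2 228.8]
```

View pics/x_c.png

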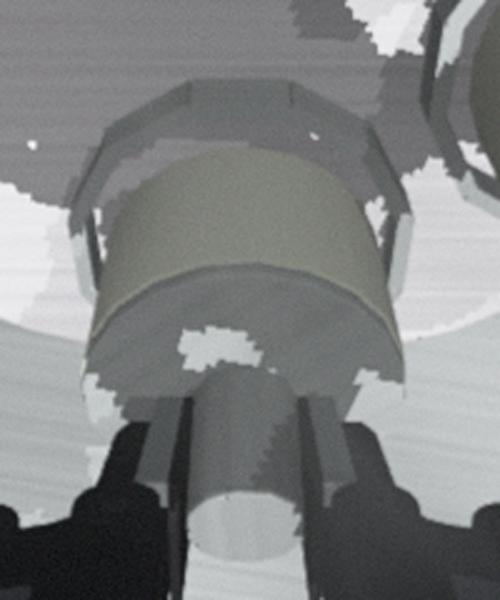

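Request:
{"fn": "servo_tool", "kwargs": {
  "rows": [
    [[0.05, 0, 0.2, 0, 0, 0], [0.1, 0, 0.2, 0, 0, 0], [0, 0, 0, 0, 0, 0]]
  ]
}}

```text
clock: 17.15
position: [0.5035, -0.0699, 0.13]
tool_rot: [-3.138, -0.085, 0.175]
force: [-0.7, 0.5, -3.8]
grip_width: 0.0202
```

```bash
python3 tgt.py 1 3
```

```text
tilt 5.105445165189068 0.38041722590990057 pot rel bay mm: down-slope(front) -0.8 right 0.2 up 6.5 ang 0.47126327419044994 F [-0.7  0.5 -3.8]
[[0.05, -0.01, 0.18, -0.1, 0.1, -0.0], [0.04, -0.01, 0.19, -0.0, 0.1, -0.0], [0.05, -0.02, 0.18, -0.1, 0.0, -0.0]]
```

No contact yet, and the base is already below the collar rim. I'll keep lowering in small steps.

Request:
{"fn": "servo_tool", "kwargs": {
  "rows": [
    [[0.1, 0, 0.2, 0, 0, 0], [0.05, 0, 0.15, 0, 0, 0], [0, 0, 0, 0, 0, 0]]
  ]
}}

```text
clock: 17.52
position: [0.5052, -0.0696, 0.1267]
tool_rot: [-3.138, -0.085, 0.175]
force: [0.4, 0.1, -1.5]
grip_width: 0.0199
```

```bash
python3 tgt.py 0 2;python3 - <<'E'
from h import *
f=wframe("y_w")
import cv2
cv2.imwrite('pics/y_c.png',cv2.resize(cv2.imread('pics/y_w.png')[80:320,220:420],None,fx=2.5,fy=2.5,interpolation=cv2.INTER_CUBIC))
E
```

```text
tilt 5.105445165189068 0.38041722590990057 pot rel bay mm: down-slope(front) -0.7 right 0.2 up 2.7 ang 0.4734288771061279 F [ 0.4  0.1 -1.5]
[[0.02, -0.02, 0.15, -0.1, 0.1, -0.0], [0.01, -0.01, 0.14, -0.1, 0.1, -0.0]]
```

View pics/y_c.png

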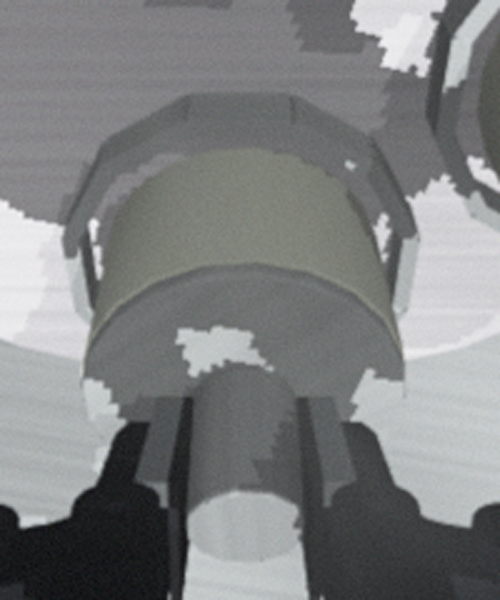

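Request:
{"fn": "servo_tool", "kwargs": {
  "rows": [
    [[0.05, 0, 0.1, 0, 0, 0], [0.05, 0, 0.1, 0, 0, 0], [0, 0, 0, 0, 0, 0]]
  ]
}}

```text
clock: 17.95
position: [0.5061, -0.0693, 0.1249]
tool_rot: [-3.138, -0.085, 0.175]
force: [-4.2, 0.1, 4.4]
grip_width: 0.02
```

```bash
python3 tgt.py 0 2
```

```text
tilt 5.105445165189068 0.38041722590990057 pot rel bay mm: down-slope(front) -0.6 right 0.1 up 0.8 ang 0.48432033631043725 F [-4.2  0.1  4.4]
[[-0.02, -0.01, 0.05, -0.1, 0.1, -0.0], [-0.03, -0.02, 0.06, -0.1, 0.1, -0.0]]
```

Request:
{"fn": "servo_tool", "kwargs": {
  "rows": [
    [[0, 0, 0, 0, 0, 0], [0, 0, 0, 0, 0, 0], [0, 0, 0, 0, 0, 0], [0, 0, 0, 0, 0, 0]]
  ],
  "grip": -0.1
}}

```text
clock: 18.45
position: [0.5064, -0.0694, 0.1248]
tool_rot: [-3.138, -0.085, 0.175]
force: [-0.8, -0.4, 0.4]
grip_width: 0.0383
```

```bash
python3 tgt.py;python3 - <<'E'
from h import *
f=wframe("z_w")
P,R,o=cur(); rows(P+.10*axes(np.load("p5.npy")),R,5)
E
```

```text
tilt 5.105445165189068 0.38041722590990057 pot rel bay mm: down-slope(front) -0.8 right 0.2 up 0.6 ang 0.46755040680559956 F [-0.8 -0.4  0.4]
[[-0.85, -0.01, -1.81, 0.0, 0.0, 0.0], [-0.85, -0.0, -1.81, 0.0, 0.0, 0.0], [-0.85, -0.01, -1.81, 0.0, 0.0, 0.0], [-0.85, -0.0, -1.81, 0.0, 0.0, 0.0], [-0.85, -0.01, -1.81, 0.0, 0.0, 0.0]]
```

View pics/z_w.png

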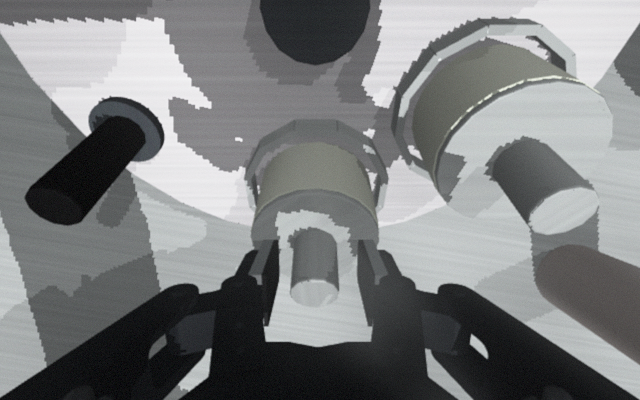

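Request:
{"fn": "servo_tool", "kwargs": {
  "rows": [
    [[-0.4, 0, -0.9, 0, 0, 0], [-0.85, 0, -1.8, 0, 0, 0], [-0.85, 0, -1.8, 0, 0, 0], [-0.85, 0, -1.8, 0, 0, 0], [-0.85, 0, -1.8, 0, 0, 0]]
  ]
}}

```text
clock: 19.12
position: [0.4617, -0.0777, 0.2033]
tool_rot: [-3.138, -0.085, 0.175]
force: [-0.5, 0.3, 1.3]
grip_width: 0.0389
```

Request:
{"fn": "servo_tool", "kwargs": {
  "rows": [
    [[0, 0, -3, 0, 0, 0], [0, 2, -3, 0, 0, 0], [0, 4, -3, 0, 0, 0], [0, 5, 0, 0, 0, 0], [0, 5, 0, 0, 0, 0]]
  ]
}}

```text
clock: 19.75
position: [0.4828, -0.2379, 0.2924]
tool_rot: [-3.138, -0.087, 0.176]
force: [0.0, 0.8, 0.2]
grip_width: 0.0383
```

Request:
{"fn": "servo_tool", "kwargs": {
  "rows": [
    [[0, 5, 0, 0, 0, 0], [0, 5, 0, 0, 0, 0], [0, 4, 0, 0, 0, 0], [0, 2, 0, 0, 0, 0], [0, 0, 0, 0, 0, 0]]
  ]
}}

```text
clock: 20.38
position: [0.5098, -0.3955, 0.291]
tool_rot: [-3.139, -0.084, 0.173]
force: [-0.7, 0.8, 0.3]
grip_width: 0.0384
```

Run:
```python
from h import *
import cv2
print(cur()[0],cur()[2]["force"])
for n in ("scene","top"):
    g=bot.grab_frame(n)
    c=g["image"][120:300,220:420] if n=="scene" else g["image"][120:260,290:430]
    cv2.imwrite(f"pics/zz_{n}.png",cv2.resize(c[:,:,::-1],None,fx=3.3 if n=="scene" else 4.2,fy=3.3 if n=="scene" else 4.2,interpolation=cv2.INTER_CUBIC))
```

```text
[ 0.50984695 -0.39553794  0.29101011] [-0.67474704  0.8249871   0.31317108]
```

View pics/zz_scene.png

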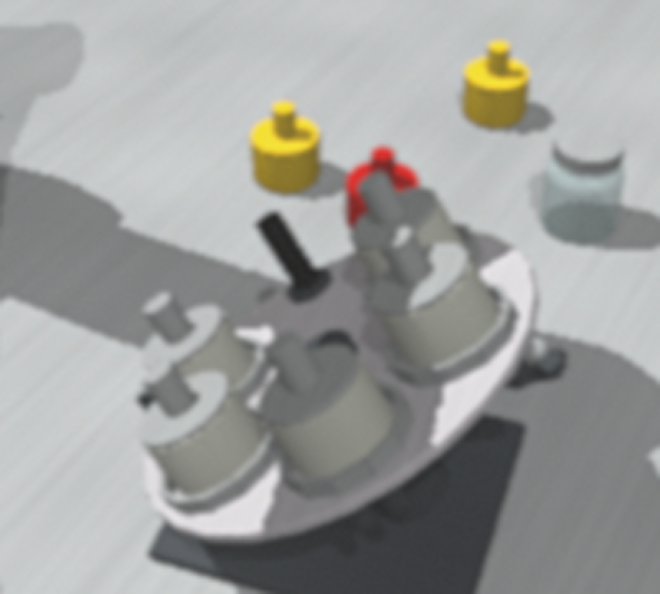

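View pics/zz_top.png

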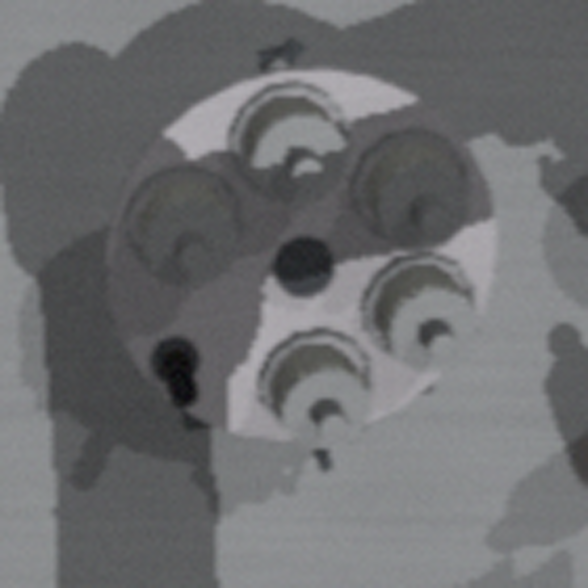

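Run:
```python
from workcell import bot
print(bot.job_done())
```

```text
the job is handed in; nothing more can be done
None
```

I turned the carousel clockwise by its black post until the empty bay clicked home at the front pointer, then let go of it. I gripped the white pot by its knob, set it down in the bay and moved the arm clear. The job was handed in at about 20.5 s; no verdict was reported.

**Checks that agreed:**
- **Bay home:** the post moved away from the pushing finger as the disc clicked. In the last top view the bay and pointer line up. The close-up fit put the turn between 0 and about 1 degree, which is under 3 mm at the mark.
- **Pot seated:** contact came 0.8 mm above the expected floor height, with the force along the disc's axis. By dead reckoning the pot was within about 1 mm of the bay's centre and 0.5 degrees of the disc's axis when released. In the last pictures it sits like the four fixed pots.
- **Bystanders:** the squeeze bottle, jar and bowl were never approached at their own height. The jar stands upright in the last scene view; the bottle and bowl are not fully in the last pictures.

**Checks that disagreed or were not made:**
- **Early stand position:** the first fits of the stand's position differed by about 5 mm. I used the last close-up fit, which left at most 3 pixels of error.
- **Pot's lower edge:** it appeared about 10 pixels off the model. It looked the same with the pot upright on the counter, so I took it as the pot's shape rather than a tilt.
- **Mark on the rim:** I could not see it directly at the end, because it merges with the pointer.

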